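# Tip the walnut out of the divided dish

### The job

Take the white two-section dish by its wooden grip bar, turn it so that the section with the walnut (not the one with the bottle cap) points down when you tip it over the large steel mixing bowl, and let the walnut roll out into the bowl; do not touch the walnut with the gripper. The bottle cap must stay in the dish and the mixing bowl must stay standing where it is. Then set the dish back down upright on the counter and let go of it.

Things in the scene. Friction and masses are not known exactly. Their poses are not given: they have to be found in the camera images.
- dish: white dish, 208 (x) by 100 mm (y), 300 g; origin: centre of underside, z up. Divider at x=0, 6 mm thick, parts it into sections at +x and -x; on it a wooden grip bar 14 (x) by 76 mm (y), z 64-100 mm, grip at z 85. Floor z 4 mm, flat to |x| 49, then an 18 degree ramp to an open lip at |x| 104, z 22. Side walls 36 mm high. Tipped 40-50 degrees lip down, walnut rolls out; the divider holds the cap
- walnut: brown ball-shaped walnut, 36 mm diameter, about 14 g, lying loose in one section of the dish; origin at its centre. It rolls freely.
- cap: black plastic screw cap, flat disc 40 mm diameter, 16 mm high, about 12 g, lying loose in the other section of the dish; origin at the centre of its underside, z up.
- bowl: large round steel mixing bowl, open upward, 220 mm across the rim, 85 mm high, wall 4 mm, about 700 g, loose on the counter; origin at the centre of its underside, z up. The largest bowl; the small white bowl, jar and carton (up to 110 mm high) farther from the robot are not part of the job.
Things that resemble listed ones, but are neither listed nor needed, are in the scene too. Of the things like the dish, leave any that is black; of the rest the smaller one is meant. There is more than one size of the cap; the one meant has the size given above.

How it is judged:
On the way, in this order (a step that is already met when the one before it is completed fails the run):
1. the dish is lifted off the counter (30 mm or more) (height (world z) of dish above 0.03 m), for 0.1 s.
2. the walnut lies inside the mixing bowl while the dish is still tipped by 15 degrees or more (horizontal distance between walnut and bowl below 0.1 m and z of walnut in the frame of bowl below 0.075 m and angle between dish's own z axis and vertical above 0.26 rad), for 0.1 s.
At the end, for the whole second after the job is handed in: The walnut lies in the mixing bowl, which stands upright within 50 mm of where it was; the cap is still in the dish; the dish stands upright (within 10 degrees) and at rest on the counter (horizontal distance between walnut and bowl below 0.1 m and z of walnut in the frame of bowl between 0 and 0.075 m and x of cap in the frame of dish between -0.1 and 0.1 m and y of cap in the frame of dish between -0.05 and 0.05 m and z of cap in the frame of dish below 0.06 m and angle between dish's own z axis and vertical below 0.175 rad and height (world z) of dish below 0.012 m and linear speed of dish below 0.03 m/s and angle between bowl's own z axis and vertical below 0.17 rad and distance of bowl from where it was at the start of the episode below 0.05 m); the robot touches nothing.
It fails at once if the gripper touches the walnut (contact force between the fingers and walnut above 1 N).
It fails at once if the cap leaves the dish (x of cap in the frame of dish above 0.125 m or x of cap in the frame of dish below -0.125 m or y of cap in the frame of dish above 0.07 m or y of cap in the frame of dish below -0.07 m).
It also fails if it takes over 61 s, if anything falls off the work surface, if the arm or the gripper's body presses on something with over 40 N, if the wrist force passes 120 N, or if a joint passes its speed limit or range.

### The arm

A 6-joint arm with a two-finger parallel gripper is mounted at the origin on the work surface. World frame = base frame: x ahead of the robot, y to its left, z up, the work surface at z = 0. Lengths are in m, angles in rad, forces in N, time in s.
With the tool pointing down it reaches from about 0.35 to 0.975 m from the base axis. Payload 4.9 kg.
Tool frame: the origin (TCP) lies on the front face of the gripper's body, between the roots of the fingers; the fingertips stand 73 mm ahead of it and the grasp point (between the pads) lies 54 mm ahead of it; z points along the fingers, y is the line along which they close (so a half turn about z gives the same grasp; the last joint's range is limited). The gripper opens to 85 mm and grips with 20 to 120 N. Pads are 22 mm wide; open, the fingers measure 114 mm over their backs; the gripper's body (76 mm by 85 mm) begins 54 mm behind the grasp point. The pads swing forward as they close: fully open they stand 13 mm farther back than shut.
Start: joints at [1.097, 0.053, 1.613, -0, 1.476, -0.119], TCP at [0.217, 0.586, 0.304] pointing down, gripper open.
Joint ranges: [-3.01, 3.01], [-1.01, 2.22], [0.06, 2.58], [-1.02, 4.17], [0.09, 2.62], [-3.14, 3.14]. Speed limits (rad/s): [2.57, 2.57, 3.14, 3.14, 3.14, 3.14].

### API

Orientations are given as a rotation vector (axis times angle).
In Python, from station import status, imaging, order gives the robot as it stands.
- The arm moves only by the tool arm_command, never from a script. Its argument "increments" is a list of rows, each an object with "slide": the shift along the tool's x, y, z in m, a list of three; "spin": the turn about the tool's z in degrees; "gripper": the opening, from -1 (shut) to 1 (fully open). In form: [{"slide": [x, y, z], "spin": spin, "gripper": gripper}, ...]. A call has 1 to 8 rows; each row is the pose to reach, as a shift and turn from the pose commanded when the call began, along the tool's axes at that moment; what a row does not reach only later rows make up. A row lasts 1/12 s, in which the tool goes at most 41.7 mm and 7.16 degrees, less where a joint would pass 70% of its speed; a pose out of reach is approached as far as the arm can. A call with a gripper value outside its range is refused whole. The fingers move at their own pace and stop on an object; "newtons" is the grip in N (left out, the last holds). Time passes only in rows, so rows that repeat a pose let the fingers close. It gives the time, the measured TCP pose, the force, the opening and the grip force at its end, in the units of the state.
- status.get_obs(): the state, without advancing time (a new reading comes with each control period).
- imaging.get_image(name): name is "scene" or "top"; returns a dict with "frame" (400x640x3 uint8, red, green, blue), "vfov" (degrees; the focal length in pixels is half the picture's height over the tangent of half this angle, whatever the lens; pixels are square), "cx", "cy" (the principal point, pixels), "view" (4x4, takes a point from world to camera coordinates). Camera axes: x right, y up, looking along -z (the intrinsics and any distortion apply to the point x, -y, -z); pixel columns grow to the right and rows downward; lengths in m; the calibration is good to about 2 mm. A picture is of the moment at which its call begins. There is no depth.
- order.finish_job(): hands the job in; it is judged then, once.
The state is a dict: "t": time; "q": joint angles; "dq": joint speeds; "effort": joint torques, N m; "tool_pos": TCP position; "tool_rot": TCP orientation; "contact_force": force on the tool from outside, world axes, zero at the start; "wrist_torque": the same for the moment, N m; "opening": finger opening in m; "grip_force": force on a finger pad.
Only numpy, scipy, OpenCV 4.12 (cv2) and the standard library are available. Lean on these libraries where they do the work, as an engineer would, in place of code of your own. Each camera call takes 0.05 s, during which the arm holds its last target. There are 200 camera calls.

## Working session

There is one attempt and no reset: what is moved stays moved. The work goes in short steps, Python scripts to look and compute and a tool call to move; the robot and the scene stay as the last step left them, time stands still between calls to the robot, and variables do not carry over. Pictures are saved under pics/ and viewed, at most 10 in all, crops included, and the job is handed in when it is done.

Besides the shell and the picture viewer there is one more tool, called after "Call:" as name(argument=value, ...), one argument or row to a line, values as JSON. arm_command: Moves the arm, as the interface text tells. Its arguments: {"type":"object","properties":{"increments":{"type":"array","items":{"type":"object","properties":{"slide":{"type":"array","items":{"type":"number"}},"spin":{"type":"number"},"gripper":{"type":"number"}}}},"newtons":{"type":"number"}},"required":["increments"]}

```bash
mkdir -p pics
cat > h.py <<'E'
import numpy as np, cv2
from station import status, imaging, order
def K(im):
    h,w=im['frame'].shape[:2]; f=h/2/np.tan(np.radians(im['vfov'])/2)
    return f,im['cx'],im['cy']
def ray(im,u,v):
    f,cx,cy=K(im); V=np.array(im['view']); R=V[:3,:3]; t=V[:3,3]
    return -R.T@t, R.T@np.array([(u-cx)/f,-(v-cy)/f,-1.])
def onz(im,u,v,z):
    o,d=ray(im,u,v); return o+d*(z-o[2])/d[2]
def proj(im,p):
    f,cx,cy=K(im); V=np.array(im['view']); c=V[:3,:3]@np.array(p)+V[:3,3]
    return cx+f*c[0]/-c[2], cy-f*c[1]/-c[2]
def save(im,name,crop=None,s=1):
    a=im['frame'][:,:,::-1]
    if crop: x0,y0,x1,y1=crop; a=a[y0:y1,x0:x1]
    cv2.imwrite('pics/'+name,cv2.resize(a,None,fx=s,fy=s,interpolation=cv2.INTER_CUBIC))
E
python3 - <<'E'
from h import *
import pickle
for n in ('top','scene'):
    im=imaging.get_image(n); pickle.dump(im,open(n+'.pkl','wb')); save(im,n+'0.png')
    print(n,im['vfov'],im['cx'],im['cy'],[k for k in im],ray(im,im['cx'],im['cy']))
print(status.get_obs())
E
```

```text
top 46.435769674979355 316.56167577070346 202.8850832687695 ['frame', 'vfov', 'cx', 'cy', 'view'] (array([ 0.34127547, -0.12833297,  1.05042687]), array([ 0.18961534, -0.01222859, -0.9817823 ]))
scene 46.34656955822348 326.51451194009934 187.08300309140387 ['frame', 'vfov', 'cx', 'cy', 'view'] (array([1.02521732, 0.30521562, 0.95292761]), array([-0.44276134, -0.38364336, -0.81041974]))
{'t': 0.1, 'q': array([ 1.09697802e+00,  5.32952186e-02,  1.61413922e+00,  3.22237689e-06,
        1.47602160e+00, -1.19001615e-01]), 'dq': array([-0.00112076, -0.00017713, -0.004419  , -0.00062356, -0.00046315,
        0.00077544]), 'effort': array([ 1.73678054e-04, -3.94903564e+01, -3.71363425e+01, -9.77473360e-05,
        3.95783994e-03, -3.59635999e-05]), 'tool_pos': array([0.21694002, 0.58568577, 0.30279357]), 'tool_rot': array([-5.54329390e-01, -3.09174332e+00,  2.79739457e-03]), 'contact_force': array([ 0.07037464, -0.01948228, -0.63898245]), 'wrist_torque': array([0.01831249, 0.02843026, 0.02700276]), 'grip_force': 0.0, 'opening': 0.08555315949927907}
```

View pics/top0.png

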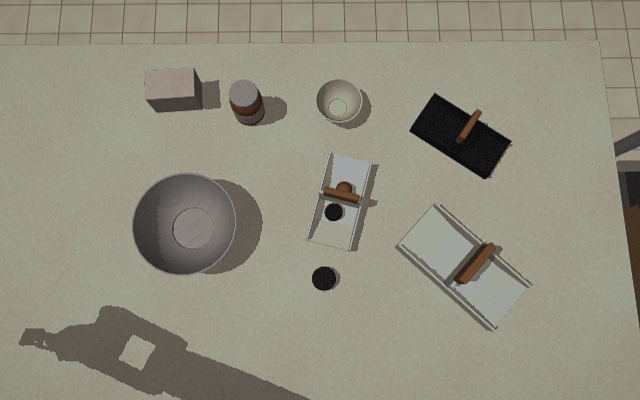

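View pics/scene0.png

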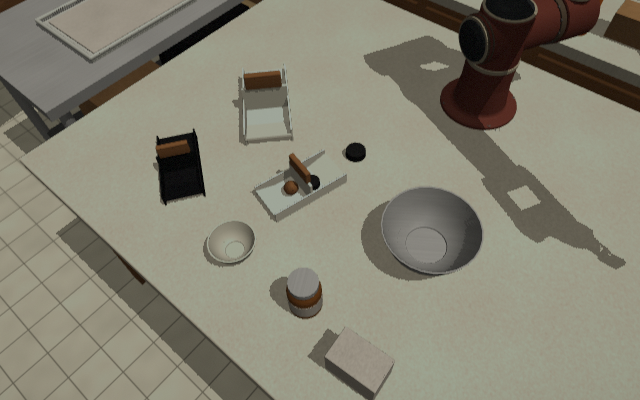

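Run:
```python
from h import *
import pickle
T=pickle.load(open('top.pkl','rb'));S=pickle.load(open('scene.pkl','rb'))
a=cv2.resize(T['frame'][135:300,290:390],None,fx=3.4,fy=3.4,interpolation=cv2.INTER_CUBIC)
b=cv2.resize(S['frame'][135:235,240:380],None,fx=3.2,fy=3.2,interpolation=cv2.INTER_CUBIC)
c=np.zeros((max(a.shape[0],b.shape[0]),a.shape[1]+b.shape[1],3),np.uint8);c[:a.shape[0],:a.shape[1]]=a;c[:b.shape[0],a.shape[1]:]=b
cv2.imwrite('pics/crop.png',c[:,:,::-1])
hsv=cv2.cvtColor(T['frame'],cv2.COLOR_RGB2HSV)
def comps(m,box,k=30):
    n,l,s,ce=cv2.connectedComponentsWithStats(m.astype(np.uint8)*255)
    return [(s[i].tolist(),ce[i].round(1).tolist()) for i in range(1,n) if s[i,4]>k and box[0]<ce[i][0]<box[2] and box[1]<ce[i][1]<box[3]]
br=(hsv[...,1]>110)&(hsv[...,0]<18)&(hsv[...,2]>60)
print('brown',comps(br,(300,140,390,260)))
bl=hsv[...,2]<45
print('black',comps(bl,(300,140,390,300)))
wh=(T['frame'].min(2)>165)
print('white',comps(wh,(300,140,560,340)))
# caps sizes
for p in [(334,212),(324,278)]: print(onz(T,*p,0.02))
# bowl ellipse
lab=cv2.cvtColor(T['frame'],cv2.COLOR_RGB2LAB)
print(hsv[225,150],hsv[225,290],hsv[225,195],T['frame'][180,345],T['frame'][225,290],T['frame'][235,340])
```

```text
brown [([324, 182, 35, 19, 323], [341.8, 191.6])]
black [([325, 204, 17, 17, 235], [333.2, 211.8]), ([312, 267, 24, 23, 430], [323.7, 278.3])]
white []
[ 0.51897345 -0.17999054  0.02      ]
[ 0.37305386 -0.1550168   0.02      ]
[ 0  8 62] [ 25  35 160] [  9  13 134] [166 171 171] [160 156 138] [162 161 145]
```

View pics/crop.png

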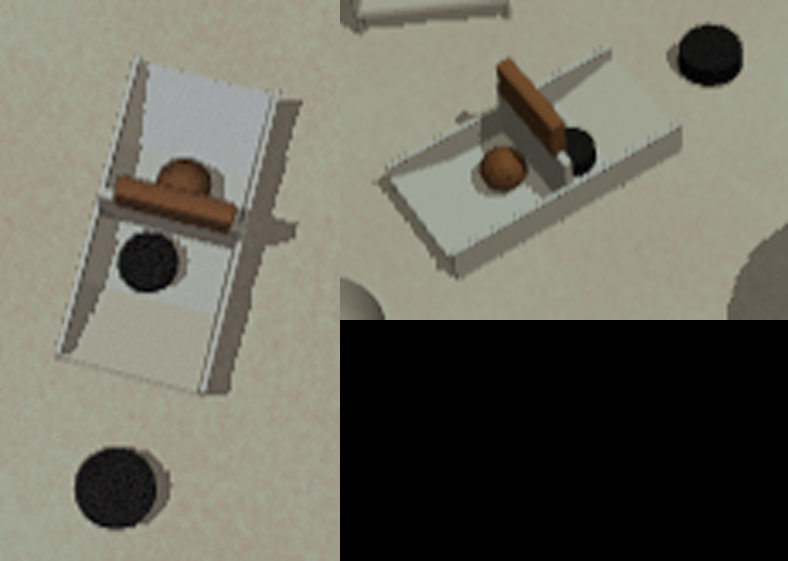

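The crop confirms that the white dish at top-view (340,200) is the right one: the other white one, at (465,265), is larger, and the one at (460,135) is black. The walnut (344,188) is on the far side of the bar. The cap inside (333,212) is the 17 px one; the loose cap at (324,278) is 24 px, so it is the bigger one.

```bash
cat > m.py <<'E'
from h import *
import pickle
T=pickle.load(open('top.pkl','rb'));S=pickle.load(open('scene.pkl','rb'))
t=lambda x,y:(290+x/3.4,135+y/3.4); s=lambda x,y:(240+(x-340)/3.2,135+y/3.2)
bar=[onz(T,*t(*p),.1)[:2] for p in [(120,178),(236,206),(231,229),(114,197)]]
print('bar top',np.round(bar,3).tolist(),np.mean(bar,0))
cs=[onz(T,*t(*p),.036)[:2] for p in [(138,58),(278,92),(205,392),(60,355)]]
print('dish',np.round(cs,3).tolist(),np.mean(cs,0))
c=np.array(cs);print('sizes',[np.linalg.norm(c[i]-c[(i+1)%4]).round(3) for i in range(4)])
d=(c[0]+c[1]-c[2]-c[3]);print('dish x yaw',np.degrees(np.arctan2(d[1],d[0])))
b=np.array(bar);d=b[0]+b[3]-b[1]-b[2];print('bar y dir',np.degrees(np.arctan2(d[1],d[0]))-90)
# scene bar top
bs=[onz(S,*s(*p),.1)[:2] for p in [(500,65),(510,60),(566,122),(556,128)]]
print('scene bar',np.round(bs,3).tolist(),np.mean(bs,0))
ss=[onz(S,*s(*p),.036)[:2] for p in [(381,181),(457,262),(682,126),(610,50)]]
print('scene dish',np.mean(ss,0))
# bowl rim from top & scene
for im,box in((T,(120,160,245,285)),(S,(370,175,495,285))):
    hs=cv2.cvtColor(im['frame'],cv2.COLOR_RGB2HSV)
    m=(hs[...,1]<28).astype(np.uint8); k=np.zeros_like(m);k[box[1]:box[3],box[0]:box[2]]=1;m&=k
    m=cv2.morphologyEx(m,cv2.MORPH_OPEN,np.ones((3,3)))
    ct=max(cv2.findContours(m,cv2.RETR_EXTERNAL,cv2.CHAIN_APPROX_NONE)[0],key=cv2.contourArea)
    hull=cv2.convexHull(ct)[:,0]
    P=np.array([onz(im,*p,.085)[:2] for p in hull])
    ctr,r=cv2.minEnclosingCircle(P.astype(np.float32)); print('bowl',cv2.boundingRect(ct),ctr,r)
o=status.get_obs();from scipy.spatial.transform import Rotation as R
M=R.from_rotvec(o['tool_rot']).as_matrix();print(M.round(3))
E
python3 m.py
```

```text
bar top [[0.558, -0.159], [0.539, -0.23], [0.525, -0.226], [0.546, -0.155]] [ 0.54188675 -0.19245234]
dish [[0.654, -0.174], [0.629, -0.267], [0.431, -0.213], [0.456, -0.12]] [ 0.54275459 -0.19362226]
sizes [np.float64(0.096), np.float64(0.205), np.float64(0.096), np.float64(0.205)]
dish x yaw -15.27350919046589
bar y dir -15.482597402212946
scene bar [[0.542, -0.225], [0.534, -0.223], [0.552, -0.152], [0.56, -0.154]] [ 0.54693608 -0.1886688 ]
scene dish [ 0.55267376 -0.1861254 ]
bowl (131, 173, 105, 104) (0.48884567618370056, 0.13802696764469147) 0.11021718382835388
bowl (381, 186, 103, 89) (0.4928826689720154, 0.13748495280742645) 0.11244089901447296
[[-0.938  0.347 -0.001]
 [ 0.347  0.938 -0.002]
 [ 0.    -0.002 -1.   ]]
```

Call:
arm_command(
  increments=[
    {"slide":[-0.027,-0.029,0],"spin":-4.9,"gripper":1},
    {"slide":[-0.055,-0.059,0],"spin":-4.9,"gripper":1},
    {"slide":[-0.082,-0.088,0],"spin":-4.9,"gripper":1},
    {"slide":[-0.109,-0.117,0],"spin":-4.9,"gripper":1},
    {"slide":[-0.136,-0.146,0],"spin":-4.9,"gripper":1},
    {"slide":[-0.163,-0.175,0],"spin":-4.9,"gripper":1},
    {"slide":[-0.19,-0.204,0],"spin":-4.9,"gripper":1},
    {"slide":[-0.217,-0.233,0],"spin":-4.9,"gripper":1},
  ],
  newtons=25,
)

```text
t: 0.77
tool_pos: [0.3396, 0.2904, 0.3034]
tool_rot: [-0.421, -3.113, 0.0]
contact_force: [1.0, -0.3, -0.1]
opening: 0.0852
grip_force: 0.0
```

```bash
cat > go.py <<'E'
import sys
from h import *
from scipy.spatial.transform import Rotation as R
o=status.get_obs();M=R.from_rotvec(o['tool_rot']).as_matrix();p=o['tool_pos']
print('t',round(o['t'],2),'p',p.round(4),'yaw of tool y',np.degrees(np.arctan2(M[1,1],M[0,1])).round(2),'zaxis',M[:,2].round(3),'q',o['q'].round(2),'F',o['contact_force'].round(2),'op',round(o['opening'],4),'g',round(o['grip_force'],1))
if len(sys.argv)>3: print('slide',(M.T@(np.array(list(map(float,sys.argv[1:4])))-p)).round(4))
E
python3 go.py 0.544 -0.191 0.30
```

```text
t 0.77 p [0.3396 0.2904 0.3034] yaw of tool y 74.61 zaxis [-0. -0. -1.] q [ 0.54 -0.4   2.01 -0.    1.53 -0.76] F [ 0.99 -0.29 -0.1 ] op 0.0852 g 0.0
slide [-0.3248 -0.4099  0.0035]
```

Call:
arm_command(
  increments=[
    {"slide":[-0.025,-0.032,0],"gripper":1},
    {"slide":[-0.05,-0.064,0],"gripper":1},
    {"slide":[-0.075,-0.096,0],"gripper":1},
    {"slide":[-0.1,-0.128,0],"gripper":1},
    {"slide":[-0.125,-0.16,0],"gripper":1},
    {"slide":[-0.15,-0.192,0],"gripper":1},
    {"slide":[-0.175,-0.224,0],"gripper":1},
    {"slide":[-0.2,-0.256,0],"gripper":1},
  ],
)

```text
validation failed for argument at $.in...
```

```bash
python3 go.py 0.544 -0.191 0.22
```

```text
t 0.77 p [0.3396 0.2904 0.3034] yaw of tool y 74.61 zaxis [-0. -0. -1.] q [ 0.54 -0.4   2.01 -0.    1.53 -0.76] F [ 0.99 -0.29 -0.1 ] op 0.0852 g 0.0
slide [-0.3248 -0.4099  0.0835]
```

Every row has to include spin.

Call:
arm_command(
  increments=[
    {"slide":[-0.025,-0.032,0],"spin":0,"gripper":1},
    {"slide":[-0.05,-0.064,0],"spin":0,"gripper":1},
    {"slide":[-0.075,-0.096,0],"spin":0,"gripper":1},
    {"slide":[-0.1,-0.128,0],"spin":0,"gripper":1},
    {"slide":[-0.125,-0.16,0],"spin":0,"gripper":1},
    {"slide":[-0.15,-0.192,0],"spin":0,"gripper":1},
    {"slide":[-0.175,-0.224,0],"spin":0,"gripper":1},
    {"slide":[-0.2,-0.256,0],"spin":0,"gripper":1},
  ],
)

```text
t: 1.43
tool_pos: [0.4644, -0.0099, 0.3036]
tool_rot: [0.422, 3.113, 0.0]
contact_force: [0.2, 0.4, 0.3]
opening: 0.0857
grip_force: 0.0
```

```bash
python3 go.py 0.544 -0.191 0.22
```

```text
t 1.43 p [ 0.4644 -0.0099  0.3036] yaw of tool y 74.55 zaxis [ 0.  0. -1.] q [-0.18 -0.35  1.97  0.    1.52 -1.48] F [0.23 0.43 0.27] op 0.0857 g 0.0
slide [-0.125  -0.1534  0.0836]
```

Call:
arm_command(
  increments=[
    {"slide":[-0.025,-0.031,0.01],"spin":0,"gripper":1},
    {"slide":[-0.05,-0.062,0.02],"spin":0,"gripper":1},
    {"slide":[-0.075,-0.092,0.03],"spin":0,"gripper":1},
    {"slide":[-0.1,-0.123,0.05],"spin":0,"gripper":1},
    {"slide":[-0.125,-0.153,0.07],"spin":0,"gripper":1},
    {"slide":[-0.125,-0.153,0.083],"spin":0,"gripper":1},
    {"slide":[-0.125,-0.153,0.083],"spin":0,"gripper":1},
  ],
)

```text
t: 2.02
tool_pos: [0.5425, -0.1897, 0.2159]
tool_rot: [-0.425, -3.105, -0.004]
contact_force: [-0.5, 0.0, -0.6]
opening: 0.0852
grip_force: 0.0
```

```bash
python3 go.py 0.544 -0.191 0.133
python3 - <<'E'
from h import *
a=imaging.get_image('top');b=imaging.get_image('scene')
f=lambda i,c:cv2.resize(i['frame'][c[1]:c[3],c[0]:c[2]],None,fx=4,fy=4,interpolation=cv2.INTER_CUBIC)
cv2.imwrite('pics/pre.png',np.hstack([f(a,(290,130,390,270)),f(b,(240,100,340,240))])[:,:,::-1])
E
```

```text
t 2.02 p [ 0.5425 -0.1897  0.2159] yaw of tool y 74.4 zaxis [-0.008  0.004 -1.   ] q [-0.47  0.01  1.81 -0.    1.33 -1.76] F [-0.54  0.03 -0.64] op 0.0852 g 0.0
slide [-0.0025 -0.0009  0.0829]
```

View pics/pre.png

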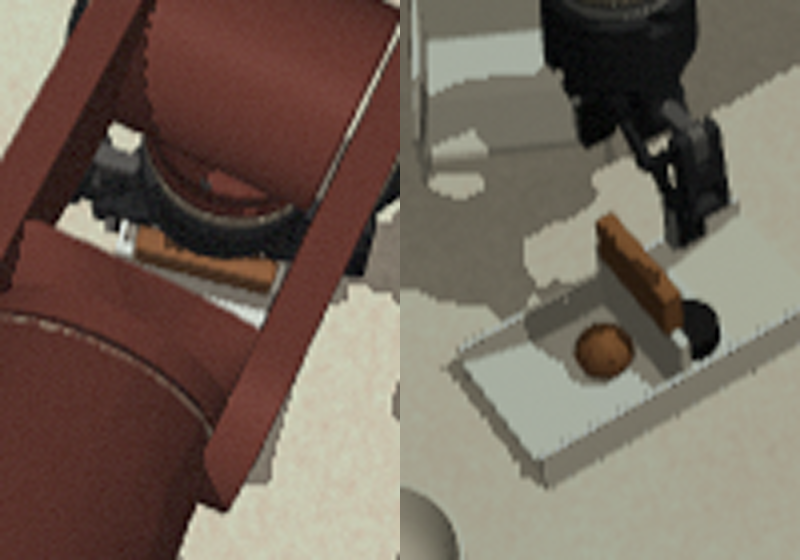

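Call:
arm_command(
  increments=[
    {"slide":[-0.002,-0.001,0.02],"spin":0,"gripper":1},
    {"slide":[-0.002,-0.001,0.035],"spin":0,"gripper":1},
    {"slide":[-0.002,-0.001,0.045],"spin":0,"gripper":1},
    {"slide":[-0.002,-0.001,0.05],"spin":0,"gripper":1},
    {"slide":[-0.002,-0.001,0.055],"spin":0,"gripper":1},
    {"slide":[-0.002,-0.001,0.06],"spin":0,"gripper":1},
    {"slide":[-0.002,-0.001,0.06],"spin":0,"gripper":1},
  ],
)

```text
t: 2.7
tool_pos: [0.5457, -0.1897, 0.1607]
tool_rot: [-0.421, -3.113, -0.0]
contact_force: [-0.7, -0.5, -1.2]
opening: 0.0858
grip_force: 0.0
```

```bash
python3 go.py 0.544 -0.191 0.133
python3 - <<'E'
from h import *
a=imaging.get_image('top');b=imaging.get_image('scene')
f=lambda i,c:cv2.resize(i['frame'][c[1]:c[3],c[0]:c[2]],None,fx=6,fy=6,interpolation=cv2.INTER_CUBIC)
cv2.imwrite('pics/pre2.png',np.hstack([f(a,(300,150,365,230)),f(b,(275,125,340,205))])[:,:,::-1])
E
```

```text
t 2.7 p [ 0.5457 -0.1897  0.1607] yaw of tool y 74.6 zaxis [-0.  0. -1.] q [-0.46  0.07  1.84  0.    1.23 -1.77] F [-0.69 -0.53 -1.21] op 0.0858 g 0.0
slide [ 0.0013 -0.0017  0.0277]
```

View pics/pre2.png

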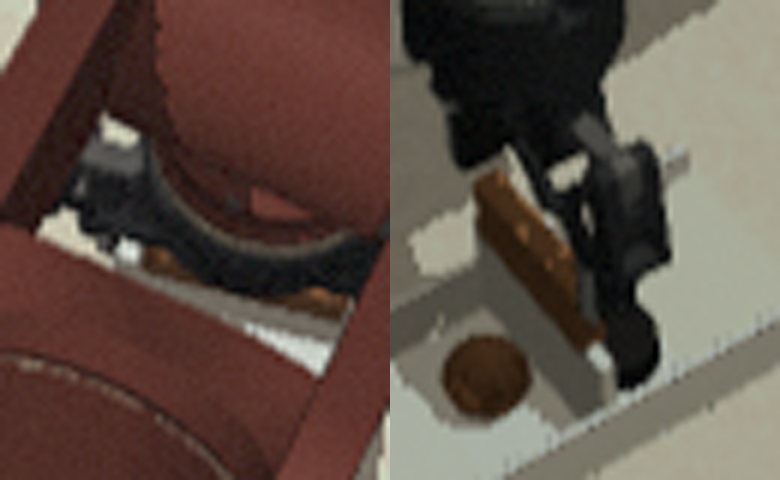

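Call:
arm_command(
  increments=[
    {"slide":[0.001,-0.001,0.006],"spin":0,"gripper":1},
    {"slide":[0.001,-0.001,0.012],"spin":0,"gripper":1},
    {"slide":[0.001,-0.001,0.018],"spin":0,"gripper":1},
    {"slide":[0.001,-0.001,0.024],"spin":0,"gripper":1},
    {"slide":[0.001,-0.001,0.028],"spin":0,"gripper":1},
    {"slide":[0.001,-0.001,0.028],"spin":0,"gripper":1},
  ],
)

```text
t: 3.3
tool_pos: [0.5438, -0.1904, 0.1312]
tool_rot: [-0.422, -3.111, -0.001]
contact_force: [-0.4, 0.5, 0.1]
opening: 0.0853
grip_force: 0.0
```

```bash
python3 go.py 0.544 -0.191 0.133
```

```text
t 3.3 p [ 0.5438 -0.1904  0.1312] yaw of tool y 74.57 zaxis [-0.002  0.001 -1.   ] q [-0.47  0.11  1.86  0.    1.18 -1.77] F [-0.42  0.54  0.1 ] op 0.0853 g 0.0
slide [-0.0004 -0.0005 -0.0018]
```

No contact on the way down. Closing now.

Call:
arm_command(
  increments=[
    {"slide":[0,0,0],"spin":0,"gripper":0.8},
    {"slide":[0,0,0],"spin":0,"gripper":0.6},
    {"slide":[0,0,0],"spin":0,"gripper":0.3},
    {"slide":[0,0,0],"spin":0,"gripper":0},
    {"slide":[0,0,0],"spin":0,"gripper":-0.5},
    {"slide":[0,0,0],"spin":0,"gripper":-1},
  ],
  newtons=30,
)

```text
t: 3.8
tool_pos: [0.5446, -0.1908, 0.133]
tool_rot: [0.421, 3.113, -0.0]
contact_force: [-0.5, -0.7, -1.7]
opening: 0.0751
grip_force: 37.4
```

```bash
python3 go.py 0.544 -0.191 0.133
```

```text
t 3.8 p [ 0.5446 -0.1908  0.133 ] yaw of tool y 74.58 zaxis [ 0. -0. -1.] q [-0.47  0.11  1.86 -0.    1.18 -1.77] F [-0.45 -0.7  -1.69] op 0.0751 g 37.4
slide [ 0.0005 -0.0004 -0.    ]
```

Call:
arm_command(
  increments=[
    {"slide":[0,0,-0.005],"spin":0,"gripper":-1},
    {"slide":[0,0,-0.015],"spin":0,"gripper":-1},
    {"slide":[0,0,-0.03],"spin":0,"gripper":-1},
    {"slide":[0,0,-0.05],"spin":0,"gripper":-1},
    {"slide":[0,0,-0.07],"spin":0,"gripper":-1},
    {"slide":[0,0,-0.09],"spin":0,"gripper":-1},
    {"slide":[0,0,-0.11],"spin":0,"gripper":-1},
    {"slide":[0,0,-0.125],"spin":0,"gripper":-1},
  ],
)

```text
t: 4.47
tool_pos: [0.5448, -0.1906, 0.2605]
tool_rot: [0.421, 3.111, -0.0]
contact_force: [0.4, -1.0, -4.0]
opening: 0.0757
grip_force: 37.1
```

```bash
python3 go.py 0.485 0.135 0.26;  python3 - <<'E'
from h import *
b=imaging.get_image('scene'); save(b,'lift.png',(180,60,380,210),4)
E
```

```text
t 4.47 p [ 0.5448 -0.1906  0.2605] yaw of tool y 74.57 zaxis [ 0.002 -0.    -1.   ] q [-0.47 -0.03  1.77  0.    1.4  -1.77] F [ 0.41 -0.95 -4.02] op 0.0757 g 37.1
slide [0.1443 0.298  0.0003]
```

View pics/lift.png

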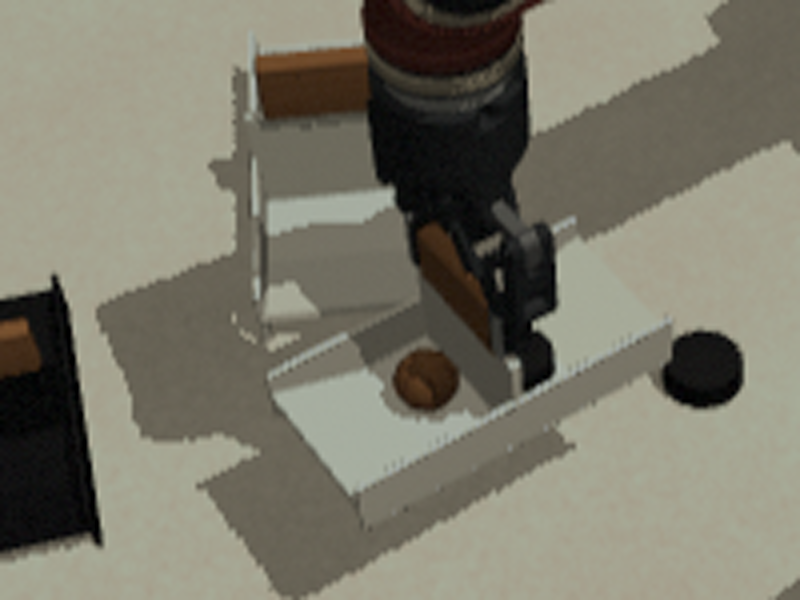

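Call:
arm_command(
  increments=[
    {"slide":[0.003,0.006,0],"spin":0,"gripper":-1},
    {"slide":[0.01,0.018,0],"spin":0,"gripper":-1},
    {"slide":[0.02,0.036,0],"spin":0,"gripper":-1},
    {"slide":[0.032,0.057,0],"spin":0,"gripper":-1},
    {"slide":[0.044,0.078,0],"spin":0,"gripper":-1},
    {"slide":[0.056,0.1,0],"spin":0,"gripper":-1},
    {"slide":[0.068,0.121,0],"spin":0,"gripper":-1},
    {"slide":[0.08,0.142,0],"spin":0,"gripper":-1},
  ],
)

```text
t: 5.18
tool_pos: [0.5032, -0.0302, 0.2554]
tool_rot: [-0.42, -3.109, -0.002]
contact_force: [0.5, 0.4, -2.4]
opening: 0.0756
grip_force: 37.2
```

Call:
arm_command(
  increments=[
    {"slide":[0.012,0.021,0],"spin":0,"gripper":-1},
    {"slide":[0.024,0.042,0],"spin":0,"gripper":-1},
    {"slide":[0.036,0.063,0],"spin":0,"gripper":-1},
    {"slide":[0.048,0.085,0],"spin":0,"gripper":-1},
    {"slide":[0.06,0.107,0],"spin":0,"gripper":-1},
    {"slide":[0.072,0.128,0],"spin":0,"gripper":-1},
    {"slide":[0.08,0.144,0],"spin":0,"gripper":-1},
    {"slide":[0.086,0.154,0],"spin":0,"gripper":-1},
  ],
)

```text
t: 5.85
tool_pos: [0.4609, 0.141, 0.2556]
tool_rot: [-0.418, -3.109, 0.0]
contact_force: [-0.3, 0.3, -4.1]
opening: 0.0753
grip_force: 37.3
```

```bash
python3 go.py 0.461 0.146 0.215
```

```text
t 5.85 p [0.4609 0.141  0.2556] yaw of tool y 74.7 zaxis [-0.004  0.    -1.   ] q [ 0.14 -0.26  1.99  0.    1.42 -1.16] F [-0.26  0.26 -4.13] op 0.0753 g 37.3
slide [0.0011 0.0049 0.0406]
```

Call:
arm_command(
  increments=[
    {"slide":[0,0.003,0.006],"spin":0,"gripper":-1},
    {"slide":[0,0.004,0.014],"spin":0,"gripper":-1},
    {"slide":[0,0.004,0.022],"spin":0,"gripper":-1},
    {"slide":[0,0.004,0.03],"spin":0,"gripper":-1},
    {"slide":[0,0.004,0.037],"spin":0,"gripper":-1},
    {"slide":[0,0.004,0.043],"spin":0,"gripper":-1},
    {"slide":[0,0.004,0.046],"spin":0,"gripper":-1},
    {"slide":[0,0.004,0.046],"spin":0,"gripper":-1},
  ],
  newtons=20,
)

```text
t: 6.52
tool_pos: [0.4646, 0.142, 0.2118]
tool_rot: [-0.423, -3.113, 0.001]
contact_force: [0.5, -1.6, -0.0]
opening: 0.0756
grip_force: 37.8
```

```bash
python3 go.py 0.461 0.146 0.18;  python3 - <<'E'
from h import *
a=imaging.get_image('top');b=imaging.get_image('scene')
f=lambda i,c:cv2.resize(i['frame'][c[1]:c[3],c[0]:c[2]],None,fx=2.4,fy=2.4,interpolation=cv2.INTER_CUBIC)
cv2.imwrite('pics/rim.png',np.hstack([f(a,(110,140,270,300)),f(b,(350,110,510,270))])[:,:,::-1])
E
```

```text
t 6.52 p [0.4646 0.142  0.2118] yaw of tool y 74.54 zaxis [-0.    -0.001 -1.   ] q [ 0.14 -0.21  2.02 -0.    1.33 -1.16] F [ 0.5  -1.55 -0.03] op 0.0756 g 37.8
slide [0.0045 0.0029 0.0318]
```

View pics/rim.png

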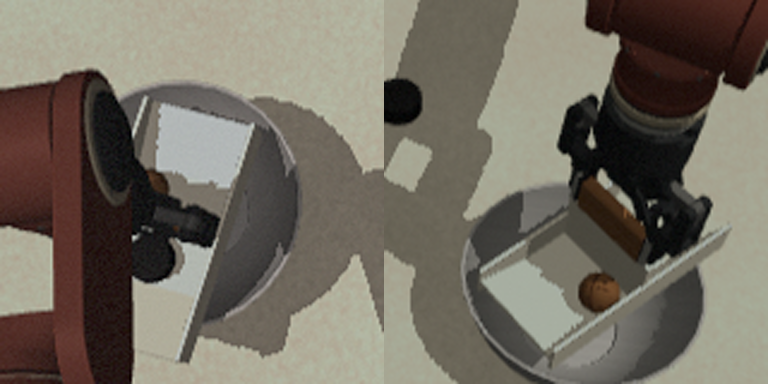

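Call:
arm_command(
  increments=[
    {"slide":[0.002,0,0.004],"spin":0,"gripper":-1},
    {"slide":[0.003,0,0.008],"spin":0,"gripper":-1},
    {"slide":[0.003,0,0.01],"spin":0,"gripper":-1},
    {"slide":[0.003,0,0.012],"spin":0,"gripper":-1},
  ],
  newtons=20,
)

```text
t: 6.95
tool_pos: [0.4622, 0.1434, 0.2011]
tool_rot: [0.421, 3.111, -0.0]
contact_force: [0.4, -3.9, 10.7]
opening: 0.0757
grip_force: 39.0
```

```bash
cat > chk.py <<'E'
import sys
from h import *
a=imaging.get_image('scene');
# brown ball / rim tracking not needed; save
save(a,sys.argv[1],(350,110,510,270),3)
hs=cv2.cvtColor(a['frame'],cv2.COLOR_RGB2HSV)
m=((hs[...,1]>110)&(hs[...,0]<18)&(hs[...,2]>60)).astype(np.uint8); m[:, :350]=0;m[:150]=0;m[290:]=0;m[:,500:]=0
n,l,s,c=cv2.connectedComponentsWithStats(m)
print([(s[i].tolist(),c[i].round(1).tolist()) for i in range(1,n) if s[i,4]>15])
E
python3 go.py 0.461 0.146 0.18;python3 chk.py t1.png
```

```text
t 6.95 p [0.4622 0.1434 0.2011] yaw of tool y 74.59 zaxis [ 0.003 -0.    -1.   ] q [ 0.15 -0.21  2.03 -0.    1.31 -1.15] F [ 0.43 -3.85 10.67] op 0.0757 g 39.0
slide [0.0019 0.0021 0.0211]
[([433, 187, 26, 25, 133], [446.0, 198.4]), ([431, 230, 15, 14, 146], [438.2, 236.1])]
```

View pics/t1.png

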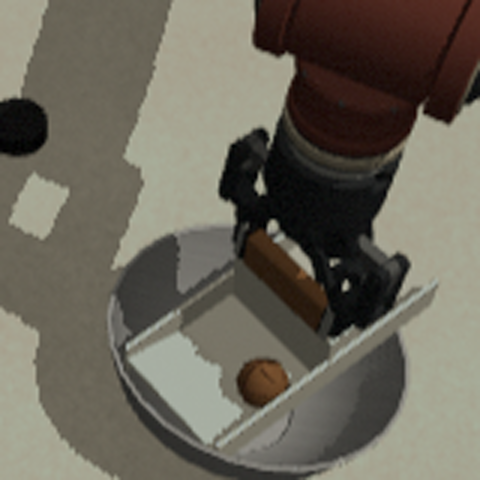

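```bash
cat > tilt.py <<'E'
from h import *
from scipy.spatial.transform import Rotation as R
im=imaging.get_image('scene');o=status.get_obs();M=R.from_rotvec(o['tool_rot']).as_matrix();p=o['tool_pos']
u=-M[:,0];v=M[:,1]
for th in range(0,50,5):
    c,s=np.cos(np.radians(th)),np.sin(np.radians(th)); ux=u*c-np.array([0,0,s]); uz=u*s+np.array([0,0,c])
    P=p-[0,0,.048]
    f=lambda x,y,z:tuple(np.round(proj(im,P+ux*x+v*y+uz*(z-.085)),0).tolist())
    print(th,'far/right(-y)',f(.104,-.05,.036),'far(+y)',f(.104,.05,.036),'cap(+y)',f(-.104,.05,.036),'ball',f(.03,.02,.022))
n=[round(x) for x in proj(im,[.489,.138,.085])];print('bowl c',n)
E
python3 tilt.py
python3 - <<'E'
import sys;sys.path.insert(0,'.')
from h import *
im=imaging.get_image('scene')
hs=cv2.cvtColor(im['frame'],cv2.COLOR_RGB2HSV)
m=(hs[...,1]<28).astype(np.uint8);k=np.zeros_like(m);k[195:285,375:495]=1;m&=k
m=cv2.morphologyEx(m,cv2.MORPH_OPEN,np.ones((3,3)))
ct=max(cv2.findContours(m,cv2.RETR_EXTERNAL,cv2.CHAIN_APPROX_NONE)[0],key=cv2.contourArea)
print(cv2.boundingRect(ct))
E
```

```text
0 far/right(-y) (390.0, 223.0) far(+y) (422.0, 257.0) cap(+y) (494.0, 207.0) ball (437.0, 232.0)
5 far/right(-y) (391.0, 224.0) far(+y) (423.0, 258.0) cap(+y) (497.0, 204.0) ball (439.0, 231.0)
10 far/right(-y) (393.0, 225.0) far(+y) (424.0, 259.0) cap(+y) (499.0, 201.0) ball (441.0, 230.0)
15 far/right(-y) (395.0, 225.0) far(+y) (426.0, 259.0) cap(+y) (501.0, 198.0) ball (443.0, 229.0)
20 far/right(-y) (397.0, 225.0) far(+y) (428.0, 259.0) cap(+y) (503.0, 195.0) ball (445.0, 228.0)
25 far/right(-y) (399.0, 225.0) far(+y) (430.0, 259.0) cap(+y) (504.0, 192.0) ball (447.0, 227.0)
30 far/right(-y) (401.0, 225.0) far(+y) (432.0, 258.0) cap(+y) (506.0, 189.0) ball (449.0, 225.0)
35 far/right(-y) (404.0, 224.0) far(+y) (435.0, 257.0) cap(+y) (507.0, 187.0) ball (451.0, 224.0)
40 far/right(-y) (407.0, 223.0) far(+y) (437.0, 256.0) cap(+y) (507.0, 184.0) ball (453.0, 222.0)
45 far/right(-y) (410.0, 222.0) far(+y) (440.0, 254.0) cap(+y) (508.0, 182.0) ball (456.0, 220.0)
bowl c [432, 227]
(390, 221, 97, 50)
```

The bowl started to tip under the rim press because the pivot is gripped too tightly: grip reads 38 N and the dish has only turned about 4°. I'll back off and see whether an opening command close to the bar's length lowers the grip force.

Call:
arm_command(
  increments=[
    {"slide":[0,0,-0.006],"spin":0,"gripper":-1},
    {"slide":[0,0,-0.012],"spin":0,"gripper":-1},
    {"slide":[0,0,-0.018],"spin":0,"gripper":0.4},
    {"slide":[0,0,-0.018],"spin":0,"gripper":0.5},
    {"slide":[0,0,-0.018],"spin":0,"gripper":0.5},
  ],
  newtons=20,
)

```text
t: 7.52
tool_pos: [0.4612, 0.1436, 0.2176]
tool_rot: [-0.422, -3.113, -0.0]
contact_force: [-0.2, 0.4, -3.7]
opening: 0.0754
grip_force: 37.3
```

```bash
python3 go.py; python3 tilt.py | tail -1; python3 chk.py t2.png
```

```text
t 7.52 p [0.4612 0.1436 0.2176] yaw of tool y 74.58 zaxis [-0.  0. -1.] q [ 0.15 -0.23  2.02  0.    1.35 -1.15] F [-0.2   0.41 -3.7 ] op 0.0754 g 37.3
bowl c [432, 227]
[([435, 182, 26, 25, 142], [448.1, 193.6]), ([432, 226, 15, 15, 155], [438.5, 232.9])]
```

Call:
arm_command(
  increments=[
    {"slide":[0,0,0],"spin":0,"gripper":0.6},
    {"slide":[0,0,0],"spin":0,"gripper":0.64},
    {"slide":[0,0,0],"spin":0,"gripper":0.64},
  ],
  newtons=20,
)

```text
t: 7.87
tool_pos: [0.4613, 0.1434, 0.2175]
tool_rot: [-0.422, -3.112, 0.0]
contact_force: [0.3, -0.0, -4.2]
opening: 0.0754
grip_force: 37.3
```

Call:
arm_command(
  increments=[
    {"slide":[0,0,0],"spin":0,"gripper":0.68},
    {"slide":[0,0,0],"spin":0,"gripper":0.68},
  ],
  newtons=20,
)

```text
t: 8.03
tool_pos: [0.4614, 0.1434, 0.2178]
tool_rot: [-0.422, -3.113, 0.0]
contact_force: [-0.2, 1.0, -4.2]
opening: 0.0756
grip_force: 37.3
```

Call:
arm_command(
  increments=[
    {"slide":[0,0,0],"spin":0,"gripper":0.72},
    {"slide":[0,0,0],"spin":0,"gripper":0.72},
  ],
  newtons=20,
)

```text
t: 8.2
tool_pos: [0.4615, 0.1434, 0.2179]
tool_rot: [0.422, 3.113, 0.0]
contact_force: [-0.0, -0.4, -3.6]
opening: 0.0752
grip_force: 37.3
```

Call:
arm_command(
  increments=[
    {"slide":[0,0,0],"spin":0,"gripper":0.735},
    {"slide":[0,0,0],"spin":0,"gripper":0.735},
  ],
  newtons=20,
)

```text
t: 8.37
tool_pos: [0.4615, 0.1434, 0.2179]
tool_rot: [0.422, 3.113, -0.0]
contact_force: [0.2, -0.2, -3.6]
opening: 0.0754
grip_force: 37.3
```

Grip force can't be reduced safely: it holds at 37 N, and the next step up could drop the dish. New plan:
1. Pre-tilt the dish to about 16–17°, just below where the walnut escapes. A firm grip will hold it there. I'll do this by pressing its cap side on something stable.
2. Over the bowl, pull the dish back sharply so the walnut rolls over the lip.

Next I'll measure possible supports: the carton and the large dish's wall.

Run:
```python
from h import *
import pickle
T=pickle.load(open('top.pkl','rb'));S=pickle.load(open('scene.pkl','rb'))
a=cv2.resize(T['frame'][185:345,385:545],None,fx=2.4,fy=2.4,interpolation=cv2.INTER_CUBIC)
b=cv2.resize(S['frame'][40:160,215:315],None,fx=3.2,fy=3.2,interpolation=cv2.INTER_CUBIC)
c=cv2.resize(T['frame'][55:125,130:220],None,fx=2.4,fy=2.4,interpolation=cv2.INTER_CUBIC)
d=cv2.resize(S['frame'][320:400,310:410],None,fx=2.2,fy=2.2,interpolation=cv2.INTER_CUBIC)
C=np.zeros((560,710,3),np.uint8)
for im,x,y in((a,0,0),(b,384,0),(c,0,384),(d,384,384)): C[y:y+im.shape[0],x:x+im.shape[1]]=im
cv2.imwrite('pics/sup.png',C[:,:,::-1])
```

```text
(no output)
```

View pics/sup.png

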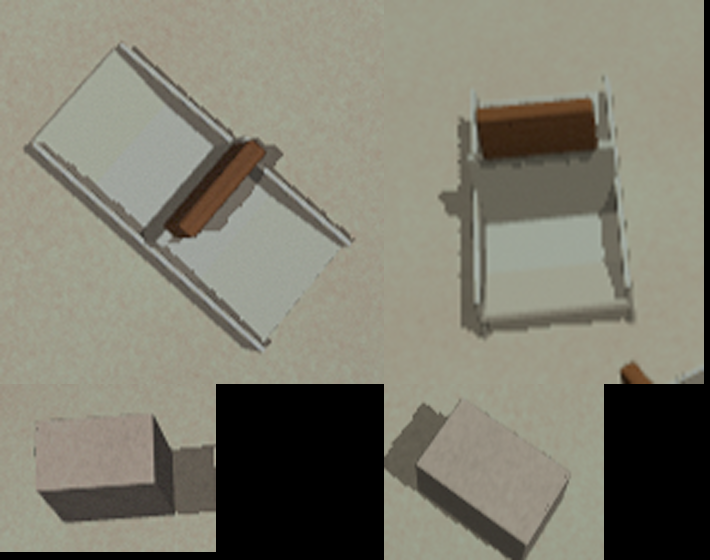

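```bash
python3 - <<'E'
from h import *
import pickle
T=pickle.load(open('top.pkl','rb'));S=pickle.load(open('scene.pkl','rb'))
def tri(a,b):
    o1,d1=ray(T,*a);o2,d2=ray(S,*b)
    k=np.linalg.lstsq(np.c_[d1,-d2],o2-o1,rcond=None)[0]
    p,q=o1+k[0]*d1,o2+k[1]*d2
    return ((p+q)/2).round(3),np.linalg.norm(p-q).round(4)
print('carton top',tri((170.2,84),(360,359.6)))
for p in [(144.6,70.8),(193.8,67.5),(195,97.5),(147.5,100)]:print(onz(T,*p,.06).round(3),onz(T,*p,.08).round(3))
print('wall corner upper',tri((435.8,203.3),(246.6,143.1)))
print('wall corner lower',tri((397.5,245.4),(292.5,139.4)))
for p in [(435.8,203.3),(530.8,285.4)]:print(onz(T,*p,.047).round(3))
print('jar lid',tri((244,91),(303,283)))
E
python3 go.py 0.461 0.146 0.18
```

```text
carton top (array([0.806, 0.184, 0.071]), np.float64(0.0008))
[0.844 0.247 0.06 ] [0.834 0.239 0.08 ]
[0.851 0.135 0.06 ] [0.841 0.13  0.08 ]
[0.778 0.13  0.06 ] [0.769 0.125 0.08 ]
[0.773 0.237 0.06 ] [0.765 0.229 0.08 ]
wall corner upper (array([ 0.534, -0.408,  0.009]), np.float64(0.0124))
wall corner lower (array([ 0.442, -0.32 ,  0.003]), np.float64(0.0049))
[ 0.531 -0.403  0.047]
[ 0.35  -0.594  0.047]
jar lid (array([0.77 , 0.014, 0.107]), np.float64(0.0036))
t 8.37 p [0.4615 0.1434 0.2179] yaw of tool y 74.57 zaxis [ 0. -0. -1.] q [ 0.15 -0.23  2.02 -0.    1.35 -1.15] F [ 0.19 -0.2  -3.59] op 0.0754 g 37.3
slide [0.0011 0.0024 0.0379]
```

The carton fits best: it is a flat box with its top at z 71 mm, 74 x 110 mm, centred at (0.806, 0.184). I'll raise the dish, turn it about 109° and put the cap side over the carton's +y edge.

Call:
arm_command(
  increments=[
    {"slide":[0,0,-0.015],"spin":0,"gripper":-1},
    {"slide":[-0.005,0.005,-0.035],"spin":-3,"gripper":-1},
    {"slide":[-0.018,0.017,-0.045],"spin":-9,"gripper":-1},
    {"slide":[-0.036,0.035,-0.048],"spin":-16,"gripper":-1},
    {"slide":[-0.056,0.055,-0.048],"spin":-23,"gripper":-1},
    {"slide":[-0.078,0.076,-0.048],"spin":-30,"gripper":-1},
    {"slide":[-0.1,0.098,-0.048],"spin":-37,"gripper":-1},
    {"slide":[-0.12,0.118,-0.048],"spin":-44,"gripper":-1},
  ],
  newtons=40,
)

```text
t: 9.03
tool_pos: [0.6099, 0.2261, 0.2655]
tool_rot: [0.784, -3.042, -0.0]
contact_force: [-0.7, -0.3, -3.3]
opening: 0.0755
grip_force: 52.0
```

```bash
python3 go.py 0.80 0.33 0.26
```

```text
t 9.03 p [0.6099 0.2261 0.2655] yaw of tool y 118.92 zaxis [-0.  0. -1.] q [ 0.24  0.14  1.59  0.    1.42 -1.83] F [-0.74 -0.29 -3.28] op 0.0755 g 52.0
slide [-0.2166 -0.001   0.0055]
```

Call:
arm_command(
  increments=[
    {"slide":[-0.025,0,0],"spin":-7,"gripper":-1},
    {"slide":[-0.05,0,0],"spin":-14,"gripper":-1},
    {"slide":[-0.077,0,0],"spin":-21,"gripper":-1},
    {"slide":[-0.105,0,0],"spin":-28,"gripper":-1},
    {"slide":[-0.133,0,0],"spin":-35,"gripper":-1},
    {"slide":[-0.16,0,0],"spin":-42,"gripper":-1},
    {"slide":[-0.185,0,0],"spin":-49,"gripper":-1},
    {"slide":[-0.2,0,0],"spin":-55,"gripper":-1},
  ],
)

```text
t: 9.7
tool_pos: [0.7858, 0.3219, 0.2644]
tool_rot: [2.1, -2.336, -0.001]
contact_force: [0.1, 0.1, -4.0]
opening: 0.0753
grip_force: 52.0
```

```bash
python3 go.py 0.80 0.318 0.215
```

```text
t 9.7 p [0.7858 0.3219 0.2644] yaw of tool y 173.92 zaxis [-0.  0. -1.] q [ 0.3   0.6   1.01  0.    1.53 -2.73] F [ 0.14  0.14 -3.98] op 0.0753 g 52.0
slide [ 0.0024 -0.0146  0.0494]
```

Call:
arm_command(
  increments=[
    {"slide":[0.001,-0.008,0.005],"spin":-5,"gripper":-1},
    {"slide":[0.002,-0.014,0.015],"spin":-9,"gripper":-1},
    {"slide":[0.002,-0.014,0.028],"spin":-9.5,"gripper":-1},
    {"slide":[0.002,-0.014,0.04],"spin":-9.5,"gripper":-1},
    {"slide":[0.002,-0.014,0.05],"spin":-9.5,"gripper":-1},
    {"slide":[0.002,-0.014,0.058],"spin":-9.5,"gripper":-1},
    {"slide":[0.002,-0.014,0.062],"spin":-9.5,"gripper":-1},
    {"slide":[0.002,-0.014,0.062],"spin":-9.5,"gripper":-1},
  ],
  newtons=20,
)

```text
t: 10.37
tool_pos: [0.7969, 0.3172, 0.2017]
tool_rot: [2.278, -2.16, -0.003]
contact_force: [0.2, -0.4, -4.2]
opening: 0.0754
grip_force: 52.0
```

```bash
python3 go.py 0.80 0.318 0.182
python3 - <<'E'
from h import *
a=imaging.get_image('top');b=imaging.get_image('scene')
f=lambda i,c:cv2.resize(i['frame'][c[1]:c[3],c[0]:c[2]],None,fx=2.4,fy=2.4,interpolation=cv2.INTER_CUBIC)
cv2.imwrite('pics/car.png',np.hstack([f(a,(60,30,220,190)),f(b,(310,240,470,400))])[:,:,::-1])
E
```

```text
t 10.37 p [0.7969 0.3172 0.2017] yaw of tool y -176.94 zaxis [-0.003 -0.001 -1.   ] q [ 0.29  0.66  1.03  0.    1.46 -2.9 ] F [ 0.23 -0.4  -4.2 ] op 0.0754 g 52.0
slide [-0.0006 -0.0032  0.0197]
```

View pics/car.png

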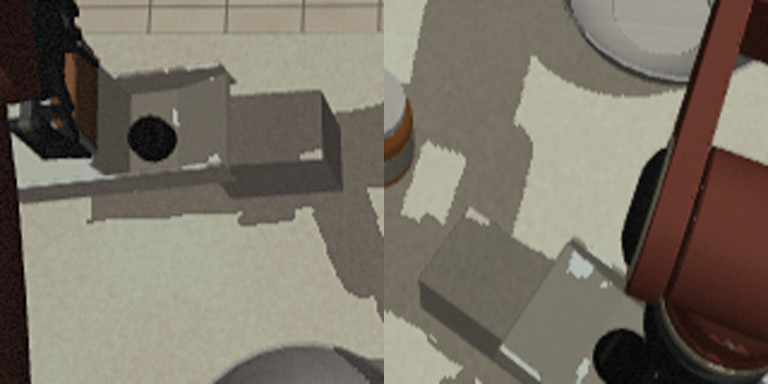

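Call:
arm_command(
  increments=[
    {"slide":[0,-0.003,0.003],"spin":0,"gripper":-1},
    {"slide":[0,-0.003,0.006],"spin":0,"gripper":-1},
    {"slide":[0,-0.003,0.009],"spin":0,"gripper":-1},
    {"slide":[0,-0.003,0.012],"spin":0,"gripper":-1},
    {"slide":[0,-0.003,0.014],"spin":0,"gripper":-1},
    {"slide":[0,-0.003,0.014],"spin":0,"gripper":-1},
  ],
)

```text
t: 10.97
tool_pos: [0.8014, 0.3194, 0.1941]
tool_rot: [-2.277, 2.157, -0.001]
contact_force: [-2.9, 3.9, 6.1]
opening: 0.0752
grip_force: 53.4
```

```bash
python3 go.py 0.80 0.318 0.182
python3 - <<'E'
from h import *
a=imaging.get_image('top'); save(a,'car2.png',(60,30,220,190),3)
E
```

```text
t 10.97 p [0.8014 0.3194 0.1941] yaw of tool y -176.88 zaxis [ 0.004  0.003 -1.   ] q [ 0.29  0.67  1.02  0.    1.44 -2.9 ] F [-2.91  3.89  6.11] op 0.0752 g 53.4
slide [0.0014 0.0015 0.0121]
```

Call:
arm_command(
  increments=[
    {"slide":[0,0,0.003],"spin":0,"gripper":-1},
    {"slide":[0,0,0.006],"spin":0,"gripper":-1},
    {"slide":[0,0,0.007],"spin":0,"gripper":-1},
    {"slide":[0,0,0.007],"spin":0,"gripper":-1},
  ],
)

```text
t: 11.35
tool_pos: [0.8016, 0.3219, 0.1898]
tool_rot: [-2.275, 2.152, 0.0]
contact_force: [-2.2, 9.3, 9.7]
opening: 0.0751
grip_force: 53.8
```

```bash
python3 go.py 0.80 0.318 0.182
cat > edge.py <<'E'
# tilt from long straight side-wall edges: fit line segments, intersect their plane with the dish's vertical side plane
from h import *
from scipy.spatial.transform import Rotation as R
o=status.get_obs();M=R.from_rotvec(o['tool_rot']).as_matrix();p=o['tool_pos'];u=-M[:,0];v=M[:,1];P=p-[0,0,.048]
for n in ('top','scene'):
    im=imaging.get_image(n);g=cv2.cvtColor(im['frame'],cv2.COLOR_RGB2GRAY)
    L=cv2.createLineSegmentDetector().detect(g)[0][:,0]
    for x0,y0,x1,y1 in L:
        if np.hypot(x1-x0,y1-y0)<22: continue
        for s in (-.05,-.047,.047,.05):
            if abs(s)<.05: continue
            q=[]
            for a in((x0,y0),(x1,y1)):
                c,d=ray(im,*a);k=(P+v*s-c)@v/(d@v);X=c+k*d-P;q.append((X@u,X[2]))
            q=np.array(q)
            if abs(q[:,0]).max()<.135 and q[:,1].max()<.06 and q[:,1].min()>-.13:
                dq=q[1]-q[0] if q[1,0]>q[0,0] else q[0]-q[1]
                th=np.degrees(np.arctan2(-dq[1],dq[0])); 
                if abs(th)<50:
                    t=np.radians(th);h=(q.mean(0)@[np.sin(t),np.cos(t)])+.085
                    print(n,(x0.round(),y0.round(),x1.round(),y1.round()),'side',s,'u,z',(q*1000).round().tolist(),'tilt',th.round(1),'dish z',(h*1000).round(1))
E
python3 edge.py
```

```text
t 11.35 p [0.8016 0.3219 0.1898] yaw of tool y -176.81 zaxis [ 0.007  0.008 -1.   ] q [ 0.29  0.67  1.03  0.01  1.43 -2.9 ] F [-2.23  9.31  9.68] op 0.0751 g 53.8
slide [0.0039 0.0019 0.0077]
top (np.float32(101.0), np.float32(95.0), np.float32(78.0), np.float32(97.0)) side 0.05 u,z [[-12.0, -7.0], [35.0, -7.0]] tilt 0.5 dish z 77.8
top (np.float32(71.0), np.float32(108.0), np.float32(122.0), np.float32(102.0)) side 0.05 u,z [[79.0, -65.0], [-41.0, -46.0]] tilt 9.0 dish z 33.3
top (np.float32(108.0), np.float32(61.0), np.float32(151.0), np.float32(56.0)) side -0.05 u,z [[-8.0, -50.0], [-106.0, -39.0]] tilt 6.6 dish z 34.4
top (np.float32(151.0), np.float32(33.0), np.float32(124.0), np.float32(34.0)) side -0.05 u,z [[-135.0, 49.0], [-84.0, 54.0]] tilt -5.9 dish z 147.6
top (np.float32(142.0), np.float32(64.0), np.float32(118.0), np.float32(69.0)) side -0.05 u,z [[-76.0, -72.0], [-15.0, -88.0]] tilt 14.8 dish z -3.6
top (np.float32(146.0), np.float32(105.0), np.float32(95.0), np.float32(112.0)) side 0.05 u,z [[-84.0, -70.0], [37.0, -93.0]] tilt 10.6 dish z 0.6
top (np.float32(119.0), np.float32(34.0), np.float32(94.0), np.float32(34.0)) side -0.05 u,z [[-75.0, 55.0], [-27.0, 60.0]] tilt -5.7 dish z 147.3
scene (np.float32(388.0), np.float32(342.0), np.float32(408.0), np.float32(360.0)) side 0.05 u,z [[-109.0, -33.0], [-66.0, -55.0]] tilt 26.7 dish z 6.3
```

The wall-edge lines give a tilt of about 8–9° with the reconstructed wall-top height correct, so pressing on the carton works. I'll press further in small steps.

Call:
arm_command(
  increments=[
    {"slide":[-0.002,0,0.002],"spin":0,"gripper":-1},
    {"slide":[-0.003,0,0.004],"spin":0,"gripper":-1},
    {"slide":[-0.003,0,0.006],"spin":0,"gripper":-1},
    {"slide":[-0.003,0,0.006],"spin":0,"gripper":-1},
  ],
)

```text
t: 11.78
tool_pos: [0.8017, 0.3251, 0.1837]
tool_rot: [-2.275, 2.15, -0.001]
contact_force: [-1.5, 9.9, 9.7]
opening: 0.0753
grip_force: 53.8
```

```bash
python3 go.py 0.80 0.318 0.182; python3 edge.py
```

```text
t 11.78 p [0.8017 0.3251 0.1837] yaw of tool y -176.79 zaxis [ 0.008  0.008 -1.   ] q [ 0.3   0.68  1.03  0.01  1.42 -2.9 ] F [-1.52  9.87  9.74] op 0.0753 g 53.8
slide [0.007  0.0021 0.0017]
top (np.float32(101.0), np.float32(96.0), np.float32(78.0), np.float32(98.0)) side 0.05 u,z [[-13.0, -7.0], [35.0, -8.0]] tilt 1.0 dish z 77.9
top (np.float32(71.0), np.float32(111.0), np.float32(107.0), np.float32(105.0)) side 0.05 u,z [[81.0, -71.0], [-7.0, -51.0]] tilt 13.0 dish z 34.0
scene (np.float32(389.0), np.float32(341.0), np.float32(409.0), np.float32(362.0)) side 0.05 u,z [[-112.0, -23.0], [-65.0, -52.0]] tilt 32.3 dish z 5.8
```

Call:
arm_command(
  increments=[
    {"slide":[-0.001,0,0.0015],"spin":0,"gripper":-1},
    {"slide":[-0.001,0,0.003],"spin":0,"gripper":-1},
    {"slide":[-0.001,0,0.003],"spin":0,"gripper":-1},
  ],
)

```text
t: 12.13
tool_pos: [0.8018, 0.326, 0.1805]
tool_rot: [-2.274, 2.151, -0.001]
contact_force: [-1.0, 9.6, 9.0]
opening: 0.0749
grip_force: 53.3
```

```bash
python3 go.py 0.80 0.318 0.182; python3 edge.py; python3 edge.py
```

```text
t 12.13 p [0.8018 0.326  0.1805] yaw of tool y -176.8 zaxis [ 0.008  0.008 -1.   ] q [ 0.3   0.69  1.03  0.01  1.42 -2.9 ] F [-1.01  9.64  8.96] op 0.0749 g 53.3
slide [ 0.0078  0.0022 -0.0015]
top (np.float32(72.0), np.float32(112.0), np.float32(109.0), np.float32(105.0)) side 0.05 u,z [[81.0, -74.0], [-12.0, -50.0]] tilt 14.5 dish z 33.7
top (np.float32(112.0), np.float32(104.0), np.float32(139.0), np.float32(99.0)) side 0.05 u,z [[-19.0, -47.0], [-84.0, -30.0]] tilt 14.3 dish z 34.9
top (np.float32(129.0), np.float32(108.0), np.float32(93.0), np.float32(115.0)) side 0.05 u,z [[-47.0, -75.0], [45.0, -98.0]] tilt 14.2 dish z 0.5
scene (np.float32(389.0), np.float32(342.0), np.float32(409.0), np.float32(361.0)) side 0.05 u,z [[-111.0, -20.0], [-68.0, -49.0]] tilt 34.0 dish z 6.6
top (np.float32(72.0), np.float32(112.0), np.float32(109.0), np.float32(105.0)) side 0.05 u,z [[81.0, -74.0], [-12.0, -50.0]] tilt 14.3 dish z 33.5
top (np.float32(117.0), np.float32(103.0), np.float32(139.0), np.float32(99.0)) side 0.05 u,z [[-32.0, -43.0], [-85.0, -30.0]] tilt 13.3 dish z 35.9
top (np.float32(151.0), np.float32(116.0), np.float32(107.0), np.float32(119.0)) side 0.05 u,z [[-76.0, -130.0], [27.0, -130.0]] tilt 0.0 dish z -44.8
top (np.float32(148.0), np.float32(104.0), np.float32(109.0), np.float32(112.0)) side 0.05 u,z [[-94.0, -59.0], [4.0, -89.0]] tilt 16.9 dish z 1.0
scene (np.float32(389.0), np.float32(342.0), np.float32(409.0), np.float32(361.0)) side 0.05 u,z [[-111.0, -20.0], [-67.0, -49.0]] tilt 33.8 dish z 6.7
```

Call:
arm_command(
  increments=[
    {"slide":[0,0,0.0015],"spin":0,"gripper":-1},
    {"slide":[0,0,0.0015],"spin":0,"gripper":-1},
  ],
)

```text
t: 12.5
tool_pos: [0.8019, 0.3259, 0.1793]
tool_rot: [-2.274, 2.15, -0.001]
contact_force: [-1.3, 9.9, 8.3]
opening: 0.0752
grip_force: 53.4
```

```bash
python3 go.py 0.80 0.318 0.182; python3 edge.py
```

```text
t 12.5 p [0.8019 0.3259 0.1793] yaw of tool y -176.8 zaxis [ 0.009  0.008 -1.   ] q [ 0.3   0.69  1.03  0.01  1.42 -2.9 ] F [-1.33  9.94  8.32] op 0.0752 g 53.4
slide [ 0.0078  0.0023 -0.0028]
top (np.float32(73.0), np.float32(112.0), np.float32(122.0), np.float32(103.0)) side 0.05 u,z [[79.0, -75.0], [-43.0, -41.0]] tilt 15.5 dish z 33.9
top (np.float32(138.0), np.float32(106.0), np.float32(83.0), np.float32(117.0)) side 0.05 u,z [[-69.0, -66.0], [73.0, -109.0]] tilt 16.7 dish z 1.5
top (np.float32(151.0), np.float32(116.0), np.float32(92.0), np.float32(120.0)) side 0.05 u,z [[-76.0, -128.0], [62.0, -130.0]] tilt 0.6 dish z -43.9
scene (np.float32(389.0), np.float32(342.0), np.float32(409.0), np.float32(361.0)) side 0.05 u,z [[-111.0, -18.0], [-68.0, -48.0]] tilt 34.4 dish z 7.5
scene (np.float32(410.0), np.float32(369.0), np.float32(386.0), np.float32(345.0)) side 0.05 u,z [[-60.0, -81.0], [-116.0, -46.0]] tilt 32.5 dish z -15.6
```

Tilt reads about 16° (15.5, 16.7 and 34.4−18). I'll lift off and carry the dish gently to the bowl, keeping motion along the dish's long axis slow.

Call:
arm_command(
  increments=[
    {"slide":[0,0,-0.006],"spin":0,"gripper":-1},
    {"slide":[0,0,-0.014],"spin":0,"gripper":-1},
    {"slide":[0,0,-0.026],"spin":0,"gripper":-1},
    {"slide":[0,0.005,-0.04],"spin":0,"gripper":-1},
    {"slide":[0.001,0.013,-0.054],"spin":1,"gripper":-1},
    {"slide":[0.002,0.024,-0.066],"spin":3,"gripper":-1},
    {"slide":[0.004,0.038,-0.074],"spin":5,"gripper":-1},
    {"slide":[0.007,0.053,-0.078],"spin":7,"gripper":-1},
  ],
)

```text
t: 13.27
tool_pos: [0.7482, 0.3113, 0.2537]
tool_rot: [-2.139, 2.296, -0.003]
contact_force: [0.3, -0.5, -3.3]
opening: 0.0755
grip_force: 51.9
```

```bash
python3 go.py 0.487 0.126 0.252; python3 edge.py
python3 - <<'E'
from h import *
a=imaging.get_image('scene');hs=cv2.cvtColor(a['frame'],cv2.COLOR_RGB2HSV)
E
```

```text
t 13.27 p [0.7482 0.3113 0.2537] yaw of tool y 175.94 zaxis [ 0.003  0.001 -1.   ] q [ 0.3   0.51  1.15 -0.    1.48 -2.77] F [ 0.3  -0.46 -3.32] op 0.0755 g 51.9
slide [0.2033 0.2474 0.0006]
top (np.float32(58.0), np.float32(118.0), np.float32(102.0), np.float32(116.0)) side 0.05 u,z [[78.0, -74.0], [-25.0, -48.0]] tilt 14.5 dish z 32.8
top (np.float32(149.0), np.float32(120.0), np.float32(67.0), np.float32(124.0)) side 0.05 u,z [[-119.0, -53.0], [79.0, -111.0]] tilt 16.3 dish z 0.5
top (np.float32(104.0), np.float32(71.0), np.float32(146.0), np.float32(67.0)) side -0.05 u,z [[-14.0, -51.0], [-110.0, -22.0]] tilt 16.5 dish z 32.6
scene (np.float32(497.0), np.float32(388.0), np.float32(466.0), np.float32(362.0)) side 0.05 u,z [[83.0, -98.0], [20.0, -98.0]] tilt -0.0 dish z -12.8
scene (np.float32(478.0), np.float32(363.0), np.float32(501.0), np.float32(386.0)) side 0.05 u,z [[36.0, -68.0], [85.0, -82.0]] tilt 15.4 dish z 29.0
scene (np.float32(411.0), np.float32(294.0), np.float32(439.0), np.float32(322.0)) side 0.05 u,z [[-113.0, -17.0], [-50.0, -35.0]] tilt 16.4 dish z 37.0
scene (np.float32(437.0), np.float32(331.0), np.float32(422.0), np.float32(314.0)) side 0.05 u,z [[-46.0, -75.0], [-82.0, -59.0]] tilt 23.2 dish z -1.6
scene (np.float32(375.0), np.float32(334.0), np.float32(407.0), np.float32(368.0)) side -0.05 u,z [[-112.0, -7.0], [-43.0, -29.0]] tilt 17.7 dish z 44.3
scene (np.float32(428.0), np.float32(399.0), np.float32(394.0), np.float32(363.0)) side -0.05 u,z [[8.0, -81.0], [-66.0, -57.0]] tilt 17.6 dish z 10.4
scene (np.float32(392.0), np.float32(361.0), np.float32(370.0), np.float32(337.0)) side -0.05 u,z [[-70.0, -56.0], [-119.0, -39.0]] tilt 19.0 dish z 9.0
```

Call:
arm_command(
  increments=[
    {"slide":[0.006,0.013,0],"spin":1,"gripper":-1},
    {"slide":[0.012,0.025,0],"spin":2,"gripper":-1},
    {"slide":[0.018,0.037,0],"spin":4,"gripper":-1},
    {"slide":[0.024,0.049,0],"spin":6,"gripper":-1},
    {"slide":[0.03,0.06,0],"spin":8,"gripper":-1},
    {"slide":[0.036,0.07,0],"spin":10,"gripper":-1},
    {"slide":[0.042,0.08,0],"spin":11,"gripper":-1},
    {"slide":[0.048,0.09,0],"spin":11,"gripper":-1},
  ],
)

```text
t: 14.08
tool_pos: [0.655, 0.2694, 0.2502]
tool_rot: [1.913, -2.491, 0.0]
contact_force: [-0.3, -0.0, -3.4]
opening: 0.0751
grip_force: 51.8
```

```bash
python3 go.py 0.487 0.126 0.252
```

```text
t 14.08 p [0.655  0.2694 0.2502] yaw of tool y 165.04 zaxis [-0. -0. -1.] q [ 0.29  0.28  1.45 -0.    1.41 -2.6 ] F [-0.32 -0.03 -3.41] op 0.0751 g 51.8
slide [ 0.1819  0.1253 -0.0018]
```

Call:
arm_command(
  increments=[
    {"slide":[0.006,0.006,0],"spin":0,"gripper":-1},
    {"slide":[0.013,0.012,0],"spin":0,"gripper":-1},
    {"slide":[0.021,0.018,0],"spin":0,"gripper":-1},
    {"slide":[0.029,0.024,0],"spin":0,"gripper":-1},
    {"slide":[0.037,0.03,0],"spin":0,"gripper":-1},
    {"slide":[0.045,0.036,0],"spin":0,"gripper":-1},
    {"slide":[0.053,0.042,0],"spin":0,"gripper":-1},
    {"slide":[0.061,0.048,0],"spin":0,"gripper":-1},
  ],
)

```text
t: 14.75
tool_pos: [0.5922, 0.2227, 0.2504]
tool_rot: [-1.914, 2.491, -0.0]
contact_force: [0.3, -0.3, -4.0]
opening: 0.075
grip_force: 51.8
```

Call:
arm_command(
  increments=[
    {"slide":[0.008,0.006,0],"spin":0,"gripper":-1},
    {"slide":[0.016,0.012,0],"spin":0,"gripper":-1},
    {"slide":[0.024,0.018,0],"spin":0,"gripper":-1},
    {"slide":[0.032,0.024,0],"spin":0,"gripper":-1},
    {"slide":[0.04,0.03,0],"spin":0,"gripper":-1},
    {"slide":[0.048,0.036,0],"spin":0,"gripper":-1},
    {"slide":[0.056,0.042,0],"spin":0,"gripper":-1},
    {"slide":[0.064,0.048,0],"spin":0,"gripper":-1},
  ],
)

```text
t: 15.42
tool_pos: [0.5293, 0.1733, 0.2505]
tool_rot: [-1.914, 2.491, -0.0]
contact_force: [0.4, -0.1, -4.2]
opening: 0.0755
grip_force: 51.8
```

```bash
python3 go.py 0.487 0.126 0.252; python3 chk.py t3.png; python3 edge.py
```

```text
t 15.42 p [0.5293 0.1733 0.2505] yaw of tool y 165.07 zaxis [ 0. -0. -1.] q [ 0.18 -0.07  1.83 -0.    1.39 -2.7 ] F [ 0.37 -0.13 -4.16] op 0.0755 g 51.8
slide [ 0.0566  0.0287 -0.0015]
[([438, 206, 29, 24, 182], [453.2, 216.5]), ([446, 248, 16, 16, 197], [453.5, 255.0])]
top (np.float32(213.0), np.float32(189.0), np.float32(189.0), np.float32(184.0)) side -0.05 u,z [[-92.0, -82.0], [-36.0, -101.0]] tilt 19.0 dish z -22.2
top (np.float32(169.0), np.float32(174.0), np.float32(201.0), np.float32(173.0)) side -0.05 u,z [[-13.0, -36.0], [-97.0, 47.0]] tilt 44.8 dish z 50.0
top (np.float32(184.0), np.float32(181.0), np.float32(212.0), np.float32(186.0)) side -0.05 u,z [[-35.0, -68.0], [-96.0, -53.0]] tilt 14.2 dish z 10.3
scene (np.float32(421.0), np.float32(242.0), np.float32(450.0), np.float32(283.0)) side -0.05 u,z [[-8.0, -51.0], [82.0, -79.0]] tilt 17.6 dish z 34.1
scene (np.float32(455.0), np.float32(217.0), np.float32(487.0), np.float32(258.0)) side 0.05 u,z [[-12.0, -59.0], [84.0, -86.0]] tilt 15.8 dish z 24.7
scene (np.float32(424.0), np.float32(174.0), np.float32(437.0), np.float32(192.0)) side 0.05 u,z [[-114.0, -22.0], [-72.0, -40.0]] tilt 22.7 dish z 20.7
scene (np.float32(479.0), np.float32(243.0), np.float32(460.0), np.float32(218.0)) side 0.05 u,z [[55.0, -68.0], [-3.0, -49.0]] tilt 17.9 dish z 37.4
scene (np.float32(433.0), np.float32(201.0), np.float32(421.0), np.float32(178.0)) side 0.05 u,z [[-74.0, -73.0], [-118.0, -42.0]] tilt 35.7 dish z -17.5
scene (np.float32(483.0), np.float32(261.0), np.float32(448.0), np.float32(224.0)) side 0.05 u,z [[80.0, -106.0], [-23.0, -98.0]] tilt 4.2 dish z -14.7
scene (np.float32(389.0), np.float32(199.0), np.float32(419.0), np.float32(240.0)) side -0.05 u,z [[-106.0, -20.0], [-13.0, -49.0]] tilt 17.5 dish z 34.3
scene (np.float32(425.0), np.float32(260.0), np.float32(408.0), np.float32(238.0)) side -0.05 u,z [[13.0, -93.0], [-38.0, -78.0]] tilt 16.5 dish z -0.5
```

Call:
arm_command(
  increments=[
    {"slide":[0.007,0.005,0],"spin":0,"gripper":-1},
    {"slide":[0.014,0.01,0],"spin":0,"gripper":-1},
    {"slide":[0.021,0.015,0],"spin":0,"gripper":-1},
    {"slide":[0.028,0.02,0],"spin":0,"gripper":-1},
    {"slide":[0.035,0.025,0],"spin":0,"gripper":-1},
    {"slide":[0.04,0.028,0],"spin":0,"gripper":-1},
    {"slide":[0.044,0.029,0],"spin":0,"gripper":-1},
    {"slide":[0.046,0.029,0],"spin":0,"gripper":-1},
  ],
)

```text
t: 16.23
tool_pos: [0.4898, 0.1364, 0.2505]
tool_rot: [-1.913, 2.491, -0.0]
contact_force: [0.7, -0.2, -3.7]
opening: 0.0753
grip_force: 51.8
```

```bash
python3 go.py 0.487 0.126 0.252; python3 chk.py t4.png; python3 edge.py | grep scene
python3 - <<'E'
from h import *
im=imaging.get_image('scene')
print('bowl centre px',proj(im,[.49,.138,.02]))
E
```

```text
t 16.23 p [0.4898 0.1364 0.2505] yaw of tool y 165.05 zaxis [ 0. -0. -1.] q [ 0.13 -0.19  1.94 -0.    1.4  -2.76] F [ 0.67 -0.25 -3.7 ] op 0.0753 g 51.8
slide [ 0.0108  0.     -0.0015]
[([432, 183, 28, 23, 191], [446.2, 193.1]), ([438, 217, 16, 15, 162], [446.3, 223.3])]
scene (np.float32(386.0), np.float32(178.0), np.float32(446.0), np.float32(260.0)) side -0.05 u,z [[-106.0, -19.0], [87.0, -80.0]] tilt 17.6 dish z 35.3
scene (np.float32(480.0), np.float32(230.0), np.float32(453.0), np.float32(196.0)) side 0.05 u,z [[79.0, -75.0], [-4.0, -48.0]] tilt 17.9 dish z 38.1
scene (np.float32(476.0), np.float32(237.0), np.float32(443.0), np.float32(203.0)) side 0.05 u,z [[77.0, -104.0], [-21.0, -97.0]] tilt 4.0 dish z -13.1
scene (np.float32(456.0), np.float32(193.0), np.float32(476.0), np.float32(212.0)) side 0.05 u,z [[-1.0, -36.0], [55.0, -35.0]] tilt -1.0 dish z 49.2
scene (np.float32(428.0), np.float32(180.0), np.float32(417.0), np.float32(159.0)) side 0.05 u,z [[-76.0, -71.0], [-117.0, -41.0]] tilt 36.0 dish z -16.9
scene (np.float32(451.0), np.float32(197.0), np.float32(481.0), np.float32(236.0)) side 0.05 u,z [[-9.0, -59.0], [86.0, -88.0]] tilt 17.0 dish z 26.3
bowl centre px (np.float64(427.1397459307237), np.float64(241.73150074176834))
```

Walnut is in the dish at scene (446,223), tilt is about 17°, and the pivot is over the bowl centre. Now the quick pull-back.

Call:
arm_command(
  increments=[
    {"slide":[0.03,0,0],"spin":0,"gripper":-1},
    {"slide":[0.07,0,0],"spin":0,"gripper":-1},
    {"slide":[0.11,0,0],"spin":0,"gripper":-1},
    {"slide":[0.145,0,0],"spin":0,"gripper":-1},
    {"slide":[0.165,0,0],"spin":0,"gripper":-1},
    {"slide":[0.175,0,0],"spin":0,"gripper":-1},
    {"slide":[0.18,0,0],"spin":0,"gripper":-1},
    {"slide":[0.18,0,0],"spin":0,"gripper":-1},
  ],
)

```text
t: 17.1
tool_pos: [0.444, -0.0373, 0.2506]
tool_rot: [-1.913, 2.492, 0.0]
contact_force: [0.2, 0.5, -3.1]
opening: 0.0755
grip_force: 51.9
```

```bash
python3 go.py 0.487 0.126 0.252; python3 chk.py t5.png; python3 edge.py | grep scene
python3 - <<'E'
from h import *
im=imaging.get_image('scene')
print('bowl centre px',proj(im,[.49,.138,.02]))
E
```

```text
t 17.1 p [ 0.444  -0.0373  0.2506] yaw of tool y 165.02 zaxis [ 0.  0. -1.] q [-0.25 -0.36  2.07  0.    1.43 -3.13] F [ 0.21  0.48 -3.12] op 0.0755 g 51.9
slide [-0.1689  0.0007 -0.0014]
[([430, 250, 13, 14, 151], [435.9, 256.4])]
scene (np.float32(334.0), np.float32(126.0), np.float32(389.0), np.float32(201.0)) side -0.05 u,z [[-109.0, -20.0], [92.0, -79.0]] tilt 16.6 dish z 35.2
scene (np.float32(395.0), np.float32(144.0), np.float32(421.0), np.float32(178.0)) side 0.05 u,z [[-10.0, -57.0], [84.0, -84.0]] tilt 16.0 dish z 27.8
scene (np.float32(418.0), np.float32(181.0), np.float32(388.0), np.float32(150.0)) side 0.05 u,z [[77.0, -103.0], [-27.0, -96.0]] tilt 3.9 dish z -12.8
scene (np.float32(383.0), np.float32(204.0), np.float32(352.0), np.float32(162.0)) side -0.05 u,z [[75.0, -110.0], [-37.0, -77.0]] tilt 16.6 dish z 0.7
scene (np.float32(344.0), np.float32(151.0), np.float32(331.0), np.float32(133.0)) side -0.05 u,z [[-68.0, -67.0], [-120.0, -52.0]] tilt 16.5 dish z 1.1
bowl centre px (np.float64(427.1397459307237), np.float64(241.73150074176834))
```

The walnut is out of the dish and appears at scene (436,256), inside the bowl. Joint 6 is close to its limit, so I'll spin away from it and check the walnut's position.

Call:
arm_command(
  increments=[
    {"slide":[0,0,0],"spin":6,"gripper":-1},
    {"slide":[0,0,0],"spin":13,"gripper":-1},
    {"slide":[0,0,0],"spin":20,"gripper":-1},
    {"slide":[0,0,0],"spin":27,"gripper":-1},
    {"slide":[0,0,0],"spin":34,"gripper":-1},
    {"slide":[0,0,0],"spin":41,"gripper":-1},
    {"slide":[0,0,0],"spin":48,"gripper":-1},
    {"slide":[0,0,0],"spin":50,"gripper":-1},
  ],
)

```text
t: 17.97
tool_pos: [0.4441, -0.036, 0.2503]
tool_rot: [-0.678, 3.068, 0.0]
contact_force: [0.3, -0.4, -3.6]
opening: 0.0755
grip_force: 51.9
```

```bash
python3 go.py 0.50 -0.12 0.252
cat > wal.py <<'E'
from h import *
S=imaging.get_image('scene');T=imaging.get_image('top')
for n,im,box in(('scene',S,(375,180,495,290)),('top',T,(130,170,240,280))):
    hs=cv2.cvtColor(im['frame'],cv2.COLOR_RGB2HSV);m=((hs[...,1]>110)&(hs[...,0]<18)&(hs[...,2]>40)).astype(np.uint8)
    k=np.zeros_like(m);k[box[1]:box[3],box[0]:box[2]]=1;N,l,s,c=cv2.connectedComponentsWithStats(m&k)
    for i in range(1,N):
        if s[i,4]>20:print(n,c[i].round(1),s[i,4],onz(im,*c[i],.03).round(3))
E
python3 wal.py
```

```text
t 17.97 p [ 0.4441 -0.036   0.2503] yaw of tool y 114.91 zaxis [-0.  0. -1.] q [-0.25 -0.36  2.07  0.    1.43 -2.25] F [ 0.34 -0.42 -3.57] op 0.0755 g 51.9
slide [-0.0153 -0.0997 -0.0017]
scene [417.  231.4] 171 [0.488 0.108 0.03 ]
top [185.8 227.3] 1430 [0.487 0.147 0.03 ]
top [221.7 211.6] 2137 [0.521 0.07  0.03 ]
```

Call:
arm_command(
  increments=[
    {"slide":[-0.006,-0.015,0],"spin":0,"gripper":-1},
    {"slide":[-0.014,-0.037,0],"spin":0,"gripper":-1},
    {"slide":[-0.023,-0.062,0.005],"spin":0,"gripper":-1},
    {"slide":[-0.032,-0.087,0.015],"spin":0,"gripper":-1},
    {"slide":[-0.04,-0.108,0.03],"spin":0,"gripper":-1},
    {"slide":[-0.045,-0.121,0.05],"spin":0,"gripper":-1},
    {"slide":[-0.047,-0.126,0.07],"spin":0,"gripper":-1},
    {"slide":[-0.047,-0.126,0.088],"spin":0,"gripper":-1},
  ],
)

```text
t: 18.73
tool_pos: [0.5409, -0.1317, 0.1613]
tool_rot: [-0.684, 3.066, -0.0]
contact_force: [-1.4, -0.3, -3.6]
opening: 0.0753
grip_force: 51.8
```

```bash
python3 go.py 0.54 -0.13 0.148; python3 wal.py; python3 edge.py
```

```text
t 18.73 p [ 0.5409 -0.1317  0.1613] yaw of tool y 115.15 zaxis [ 0. -0. -1.] q [-0.37  0.02  1.89 -0.    1.23 -2.38] F [-1.35 -0.3  -3.62] op 0.0753 g 51.8
slide [0.0002 0.0019 0.0133]
scene [417.  231.5] 175 [0.488 0.108 0.03 ]
top [238.3 227.3] 36 [0.486 0.032 0.03 ]
top [204.8 229.6] 187 [0.482 0.106 0.03 ]
top [231.  265.6] 532 [0.402 0.047 0.03 ]
top (np.float32(344.0), np.float32(216.0), np.float32(355.0), np.float32(237.0)) side -0.05 u,z [[-59.0, -63.0], [-112.0, -59.0]] tilt 4.4 dish z 17.3
scene (np.float32(341.0), np.float32(183.0), np.float32(331.0), np.float32(223.0)) side 0.05 u,z [[13.0, -10.0], [108.0, -34.0]] tilt 14.2 dish z 78.2
scene (np.float32(286.0), np.float32(221.0), np.float32(292.0), np.float32(190.0)) side -0.05 u,z [[125.0, -37.0], [66.0, -1.0]] tilt 31.7 dish z 119.3
scene (np.float32(348.0), np.float32(174.0), np.float32(335.0), np.float32(228.0)) side 0.05 u,z [[-59.0, -69.0], [82.0, -99.0]] tilt 12.2 dish z 5.5
scene (np.float32(329.0), np.float32(216.0), np.float32(335.0), np.float32(190.0)) side 0.05 u,z [[123.0, 18.0], [72.0, 41.0]] tilt 24.3 dish z 152.1
scene (np.float32(304.0), np.float32(188.0), np.float32(295.0), np.float32(217.0)) side -0.05 u,z [[-10.0, -97.0], [72.0, -103.0]] tilt 3.8 dish z -12.9
scene (np.float32(300.0), np.float32(182.0), np.float32(291.0), np.float32(215.0)) side -0.05 u,z [[10.0, -43.0], [90.0, -65.0]] tilt 15.2 dish z 45.9
```

Walnut is at rest in the bowl at about (0.485, 0.107). Now I'll set the dish down, pressing lightly and dragging toward the cap side to level it.

Call:
arm_command(
  increments=[
    {"slide":[-0.01,0,0.004],"spin":0,"gripper":-1},
    {"slide":[-0.022,0,0.008],"spin":0,"gripper":-1},
    {"slide":[-0.03,0,0.012],"spin":0,"gripper":-1},
    {"slide":[-0.032,0,0.017],"spin":0,"gripper":-1},
    {"slide":[-0.032,0,0.022],"spin":0,"gripper":-1},
    {"slide":[-0.032,0,0.026],"spin":0,"gripper":-1},
  ],
)

```text
t: 19.43
tool_pos: [0.5723, -0.1208, 0.1453]
tool_rot: [-0.683, 3.062, -0.016]
contact_force: [-14.4, -7.7, 22.1]
opening: 0.0753
grip_force: 58.4
```

Call:
arm_command(
  increments=[
    {"slide":[0.005,0,0.003],"spin":0,"gripper":-1},
    {"slide":[0.01,0,0.005],"spin":0,"gripper":-1},
    {"slide":[0.016,0,0.007],"spin":0,"gripper":-1},
    {"slide":[0.022,0,0.009],"spin":0,"gripper":-1},
    {"slide":[0.028,0,0.01],"spin":0,"gripper":-1},
    {"slide":[0.028,0,0.01],"spin":0,"gripper":-1},
  ],
)

```text
t: 19.93
tool_pos: [0.5468, -0.1295, 0.131]
tool_rot: [-0.677, 3.057, -0.003]
contact_force: [5.7, 1.7, 12.1]
opening: 0.0754
grip_force: 57.8
```

```bash
python3 go.py 0.54 -0.13 0.133; python3 edge.py
```

```text
t 19.93 p [ 0.5468 -0.1295  0.131 ] yaw of tool y 114.99 zaxis [ 0.01  0.   -1.  ] q [-0.37  0.07  1.9   0.    1.16 -2.38] F [ 5.7   1.71 12.07] op 0.0754 g 57.8
slide [ 0.0063  0.0024 -0.0021]
scene (np.float32(351.0), np.float32(166.0), np.float32(345.0), np.float32(194.0)) side 0.05 u,z [[-121.0, -73.0], [-49.0, -99.0]] tilt 19.7 dish z -24.6
scene (np.float32(302.0), np.float32(200.0), np.float32(290.0), np.float32(229.0)) side -0.05 u,z [[-3.0, -97.0], [95.0, -79.0]] tilt -10.4 dish z -9.7
scene (np.float32(292.0), np.float32(215.0), np.float32(301.0), np.float32(192.0)) side -0.05 u,z [[68.0, -61.0], [-6.0, -67.0]] tilt -4.6 dish z 18.4
scene (np.float32(299.0), np.float32(191.0), np.float32(287.0), np.float32(223.0)) side -0.05 u,z [[11.0, -41.0], [103.0, -42.0]] tilt 0.6 dish z 44.4
scene (np.float32(334.0), np.float32(209.0), np.float32(327.0), np.float32(233.0)) side 0.05 u,z [[61.0, -11.0], [123.0, -14.0]] tilt 2.8 dish z 77.4
scene (np.float32(344.0), np.float32(194.0), np.float32(330.0), np.float32(241.0)) side 0.05 u,z [[-36.0, -85.0], [104.0, -77.0]] tilt -3.0 dish z 2.3
scene (np.float32(329.0), np.float32(233.0), np.float32(338.0), np.float32(203.0)) side 0.05 u,z [[105.0, -42.0], [20.0, -44.0]] tilt -1.0 dish z 41.1
```

The dish is level on the counter (wall edge about 0°, TCP back at the grasp height). Releasing and retreating upward.

Call:
arm_command(
  increments=[
    {"slide":[0,0,-0.005],"spin":0,"gripper":-1},
    {"slide":[0,0,-0.006],"spin":0,"gripper":0.7},
    {"slide":[0,0,-0.006],"spin":0,"gripper":0.85},
    {"slide":[0,0,-0.006],"spin":0,"gripper":1},
    {"slide":[0,0,-0.006],"spin":0,"gripper":1},
    {"slide":[0,0,-0.006],"spin":0,"gripper":1},
    {"slide":[0,0,-0.006],"spin":0,"gripper":1},
  ],
)

```text
t: 20.62
tool_pos: [0.5432, -0.1295, 0.1321]
tool_rot: [0.682, -3.066, -0.0]
contact_force: [0.2, 0.2, -0.1]
opening: 0.0851
grip_force: 0.0
```

```bash
python3 go.py; python3 edge.py|grep scene
```

```text
t 20.62 p [ 0.5432 -0.1295  0.1321] yaw of tool y 115.07 zaxis [-0.001  0.    -1.   ] q [-0.37  0.07  1.9  -0.    1.17 -2.38] F [ 0.21  0.2  -0.1 ] op 0.0851 g 0.0
scene (np.float32(341.0), np.float32(190.0), np.float32(330.0), np.float32(231.0)) side 0.05 u,z [[5.0, -15.0], [114.0, -22.0]] tilt 3.6 dish z 70.3
scene (np.float32(284.0), np.float32(226.0), np.float32(295.0), np.float32(197.0)) side -0.05 u,z [[130.0, -17.0], [46.0, -21.0]] tilt -3.0 dish z 61.7
scene (np.float32(303.0), np.float32(198.0), np.float32(291.0), np.float32(228.0)) side -0.05 u,z [[-7.0, -102.0], [93.0, -85.0]] tilt -9.8 dish z -14.4
scene (np.float32(300.0), np.float32(190.0), np.float32(288.0), np.float32(223.0)) side -0.05 u,z [[9.0, -47.0], [104.0, -46.0]] tilt -0.2 dish z 38.1
scene (np.float32(345.0), np.float32(193.0), np.float32(331.0), np.float32(240.0)) side 0.05 u,z [[-40.0, -91.0], [103.0, -86.0]] tilt -1.9 dish z -4.5
scene (np.float32(291.0), np.float32(222.0), np.float32(303.0), np.float32(191.0)) side -0.05 u,z [[89.0, -66.0], [-9.0, -71.0]] tilt -3.2 dish z 14.6
scene (np.float32(331.0), np.float32(232.0), np.float32(340.0), np.float32(202.0)) side 0.05 u,z [[99.0, -52.0], [15.0, -51.0]] tilt 0.5 dish z 33.9
```

Call:
arm_command(
  increments=[
    {"slide":[0,0,-0.008],"spin":0,"gripper":1},
    {"slide":[0,0,-0.018],"spin":0,"gripper":1},
    {"slide":[0,0,-0.03],"spin":0,"gripper":1},
    {"slide":[0,0,-0.045],"spin":0,"gripper":1},
    {"slide":[0,0,-0.065],"spin":0,"gripper":1},
    {"slide":[0,0,-0.09],"spin":0,"gripper":1},
    {"slide":[0,0,-0.115],"spin":0,"gripper":1},
    {"slide":[0,0,-0.13],"spin":0,"gripper":1},
  ],
)

```text
t: 21.38
tool_pos: [0.5445, -0.1299, 0.2676]
tool_rot: [-0.681, 3.062, -0.005]
contact_force: [0.2, -0.2, 0.2]
opening: 0.0854
grip_force: 0.0
```

Call:
arm_command(
  increments=[
    {"slide":[0.03,0,-0.03],"spin":0,"gripper":1},
    {"slide":[0.06,0,-0.05],"spin":0,"gripper":1},
    {"slide":[0.08,0,-0.06],"spin":0,"gripper":1},
    {"slide":[0.08,0,-0.06],"spin":0,"gripper":1},
    {"slide":[0.08,0,-0.06],"spin":0,"gripper":1},
  ],
)

```text
t: 21.8
tool_pos: [0.4709, -0.1639, 0.3252]
tool_rot: [-0.679, 3.063, -0.005]
contact_force: [-0.0, 0.3, 0.1]
opening: 0.0856
grip_force: 0.0
```

```bash
python3 go.py; python3 wal.py
python3 - <<'E'
from h import *
for n,b in(('scene',(230,120,400,260)),('top',(280,140,400,300))):
    im=imaging.get_image(n);hs=cv2.cvtColor(im['frame'],cv2.COLOR_RGB2HSV)
    for nm,m in(('black',hs[...,2]<45),('brown',(hs[...,1]>110)&(hs[...,0]<18)&(hs[...,2]>60))):
        m=m.astype(np.uint8);k=np.zeros_like(m);k[b[1]:b[3],b[0]:b[2]]=1
        N,l,s,c=cv2.connectedComponentsWithStats(m&k)
        for i in range(1,N):
            if s[i,4]>40: print(n,nm,s[i].tolist(),c[i].round(1),onz(im,*c[i],.02 if nm=='black' else .09).round(3))
# bowl check
im=imaging.get_image('scene');hs=cv2.cvtColor(im['frame'],cv2.COLOR_RGB2HSV)
m=(hs[...,1]<28).astype(np.uint8);k=np.zeros_like(m);k[175:285,370:495]=1;m=cv2.morphologyEx(m&k,cv2.MORPH_OPEN,np.ones((3,3)))
ct=max(cv2.findContours(m,cv2.RETR_EXTERNAL,cv2.CHAIN_APPROX_NONE)[0],key=cv2.contourArea)
P=np.array([onz(im,*p,.085)[:2] for p in cv2.convexHull(ct)[:,0]]);print('bowl',cv2.boundingRect(ct),cv2.minEnclosingCircle(P.astype(np.float32)))
E
```

```text
t 21.8 p [ 0.4709 -0.1639  0.3252] yaw of tool y 114.99 zaxis [ 0.004 -0.002 -1.   ] q [-0.48 -0.27  1.88  0.    1.53 -2.49] F [-0.02  0.28  0.09] op 0.0856 g 0.0
scene [417.1 231.5] 174 [0.488 0.108 0.03 ]
top [204.8 229.6] 185 [0.482 0.106 0.03 ]
top [236.8 268.3] 120 [0.396 0.034 0.03 ]
scene black [346, 143, 19, 19, 300] [355. 152.] [ 0.382 -0.15   0.02 ]
scene brown [305, 172, 32, 18, 160] [321.3 177.4] [ 0.54 -0.13  0.09]
top black [283, 140, 15, 30, 76] [289.4 153.3] [ 0.657 -0.08   0.02 ]
top black [305, 140, 14, 22, 45] [311.3 150.3] [ 0.664 -0.131  0.02 ]
top black [280, 178, 21, 47, 221] [288.6 200. ] [ 0.548 -0.078  0.02 ]
top black [376, 180, 23, 44, 213] [389.5 202.8] [ 0.538 -0.306  0.02 ]
top black [288, 202, 63, 35, 530] [314.6 222.9] [ 0.495 -0.136  0.02 ]
top black [318, 267, 17, 10, 81] [326.8 270.8] [ 0.389 -0.161  0.02 ]
top brown [280, 140, 36, 66, 835] [293.8 166.4] [ 0.606 -0.093  0.09 ]
top brown [294, 140, 90, 82, 4560] [338.8 179.1] [ 0.577 -0.188  0.09 ]
top brown [280, 164, 120, 136, 3769] [336.1 252.4] [ 0.422 -0.179  0.09 ]
bowl (381, 186, 103, 89) ((0.49275845289230347, 0.13682834804058075), 0.11201797425746918)
```

```bash
python3 -c "
from station import order
print(order.finish_job())"
```

```text
the job is handed in; nothing more can be done
None
```

The job is handed in, but no verdict came back: the walnut rolled out and lies in the mixing bowl, which stands where it was; the dish is back upright on the counter and released; I did not see the cap in the last images, so that it stayed in the dish is not confirmed.

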